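# Uncover the domed lens and set the gauge on it

## Robot

A 7-joint arm with a two-finger parallel gripper is mounted at the origin on the work surface. World frame = base frame: x ahead of the robot, y to its left, z up, the work surface at z = 0. Lengths are in m, angles in rad, forces in N, time in s.
With the tool pointing down it reaches from about 0.4 to 0.85 m from the base axis. Payload 10.4 kg.
Tool frame: the origin (TCP) lies midway between the tips of the shut fingers; the grasp point (between the pads) lies 19 mm behind it; x points along the fingers, y is the direction in which the jaws open and shut, and the axes are right-handed (so a half turn about x gives the same grasp; the last joint's range is limited). The gripper opens to 87 mm and grips with 3 to 60 N. Pads are 19 mm wide; open, the fingers measure 117 mm over their backs; the gripper's body (75 mm by 190 mm) begins 51 mm behind the grasp point.
Start: joints at [-1.2, 0.332, -0.065, 1.46, 0.022, 1.35, -0.088], TCP at [0.24, 0.577, 0.223] pointing down, gripper open.
Joint ranges: [-2.6, 2.6], [-0.5, 2.12], [-1.47, 1.34], [0.16, 2.42], [-1.27, 4.41], [0.06, 2.06], [-2.6, 2.6]. Speed limits (rad/s): [2.22, 2.22, 2.79, 2.79, 3.14, 3.14, 3.14].

## Interface

Orientations are given as a unit quaternion [x, y, z, w].
In Python, from bench import r gives the robot as it stands.
- The arm moves only by the shell command python3 -m jog 'ROWS' [OPENING] [FORCE]. ROWS is JSON, a list of rows, each an object with "slide": the shift along the tool's x, y, z in cm, a list of three; "roll": the turn about the tool's x in degrees. A call has 1 to 5 rows; each row is the pose to reach, as a shift and turn from the pose measured when the call began, along the tool's axes at that moment; what a row does not reach only later rows make up. A row lasts 1/12 s, in which the tool goes at most 41.7 mm and 7.16 degrees, less where a joint would pass 70% of its speed; a pose out of reach is approached as far as the arm can. A call with a gripper value outside its range is refused whole. OPENING is the closure, from 0 (fully open) to 1 (shut), set as the call begins (- or left out, the last holds). The fingers move at their own pace and stop on an object; FORCE is the grip in N (left out, the last holds). Time passes only in rows, so rows that repeat a pose let the fingers close. It gives the time, the measured TCP pose, the force and the opening at its end, in the units of the state.
- r.read_state(): the state, without advancing time (a new reading comes with each control period).
- r.camera(name): name is "scene" or "side" or "wrist"; returns the picture (400x640x3 uint8, red, green, blue); there is no depth.
- r.camera_info(name): a dict with "intrinsics" (3x3 intrinsics, pixels), "R" (3x3) and "t" (3): a world point X has camera coordinates R X + t; the wrist camera has in their place "hand_eye" (4x4, takes a point from camera to tool coordinates, whose origin is the TCP and whose axes are the tool frame's). Camera axes: x right, y down, z forward; pixel columns grow to the right and rows downward; lengths in m; the calibration is good to about 2 mm. A picture is of the moment at which its call begins: read the wrist's pose just before it. camera_info takes no time and is no camera call.
- r.close_job(): hands the job in, once; it reports no verdict.
The state is a dict: "time": time; "joint_positions": joint angles; "joint_vel": joint speeds; "joint_torque": joint torques, N m; "ee_pos": TCP position; "eef_rot": TCP orientation; "ft_force": force on the tool from outside, world axes, zero at the start; "torque": the same for the moment, N m; "width": finger opening in m.
Only numpy, scipy, OpenCV 4.12 (cv2) and the standard library are available. Lean on these libraries where they do the work, as an engineer would, in place of code of your own. Each camera call takes 0.05 s, during which the arm holds its last target.

## Task

Get the domed lens ready for a curvature check: lift its loose dust cap off and set it down gently, mouth down and flat, in the shallow steel tray. Then take the three-footed gauge from its sloping rest and set it gently on the crown of the lens so that it stands there level on its three feet by itself. Leave the other things on the deck where they are.

Things in the scene. Friction and masses are not known exactly. Their poses are not given: they have to be found in the camera images.
- cap_mid (a point): Loose frosted dust cap, about 80 g: hollow round cover 90 mm across, 30 mm tall, open below (inside 84 mm across, 27 mm deep), on top a round knob 20 mm across, 28 mm tall; 58 mm over all. This point: on the axis, 29 mm above the mouth, 1 mm below the knob's foot. z up through the knob. It starts over the lens on the fixture's shoulder, 2.5 mm side play, and must rise 22 mm to clear the lens.
- lens_crown (a point): Top point of the domed glass lens, 88 mm above the deck, under the cap at the start. The dome has 45 mm radius and shows 14 mm above a steel neck 79 mm across, which stands 8 mm above the flat shoulder of a fixed round dark-grey fixture 104 mm across (foot flange 120 mm). z is up.
- tray_in (a point): Middle of the inner floor of the shallow square steel tray: 136 mm square outside, walls 4 mm thick, rim 10 mm above the deck. Fixed; z is up, x and y lie along its sides.
- gauge_mid (a point): Loose gauge, about 180 g, 62 mm tall: three 8 mm ball feet 20 mm off the axis, steel disc 50 mm across (7 to 15 mm above the foot plane), round black handle 20 mm across (15 to 62 mm). This point: on the axis, 31 mm above the foot plane; z to the handle's end. Starts square on the sloping rest, leaning about 30 degrees roughly to the robot. Level on the lens, this point is 26.7 mm above the crown.
- rest: Fixed aluminium rest, top 68 mm square sloping 30 degrees, falling to its own -x; base 86 x 80 mm. Origin under the middle of the base; the middle of the slope, where the gauge stands, is 40 mm above it. Lips stand up from the slope: 13 mm high along the lower edge, 10 mm high along both sides (inner faces 28 mm from the middle); the upper edge is open.
- cup: Bystander: frosted plastic flanged cup standing upside down, 60 mm across the flange, 45 mm tall. Origin under its middle.
- bar: Bystander: steel bar 70 x 14 x 10 mm lying flat. Origin under its middle, x along it.
- barrel: Bystander: small stepped brass lens barrel standing upright, 34 mm across, 44 mm tall. Origin under its middle.
Not all that is in view belongs to the job. What is shaped like the part that bears cap_mid but turquoise is not meant. What is shaped like the part that bears gauge_mid but green or turquoise is not meant.

How it is judged:
By the outcome, as a careful person would: the job done as asked, in the order asked, and still so for the second after the job is handed in, with the robot touching nothing.
It also fails if it takes over 58 s, if anything falls off the work surface, if the arm or the gripper's body presses on something with over 40 N, if the wrist force passes 120 N, or if a joint passes its speed limit or range.

## Working session

There is one attempt and no reset: what is moved stays moved. The work goes in short steps, Python scripts to look and compute and a shell command to move; the robot and the scene stay as the last step left them, time stands still between calls to the robot, and variables do not carry over. Pictures are saved under pics/ and viewed, and the job is handed in when it is done.

```bash
mkdir -p pics; ls; python3 - <<'E'
from bench import r
import cv2,numpy as np
s=r.read_state();print(s)
for n in("scene","side","wrist"):
    im=r.camera(n);cv2.imwrite(f"pics/{n}0.png",im[:,:,::-1])
    print(n,r.camera_info(n))
E
```

```text
pics
{'time': 0.0, 'joint_positions': array([-1.19958857,  0.33286863, -0.06470666,  1.46096794,  0.02157789,
        1.34989929, -0.08851385]), 'joint_vel': array([-8.51662576e-04,  2.12131492e-04, -6.99165801e-04, -5.08905666e-04,
        7.11171294e-06, -8.79370325e-05,  2.47427629e-04]), 'joint_torque': array([ 3.30140901e-04, -6.23249388e+01,  2.48325843e-02, -3.89893556e+01,
       -6.12567225e-02,  3.97675973e-02,  1.36249951e-04]), 'ee_pos': array([0.23965886, 0.57679059, 0.22174327]), 'eef_rot': array([ 0.13782575,  0.69352844, -0.13883607,  0.69335915]), 'ft_force': array([-0.7458617 , -0.60027745, -0.00850863]), 'torque': array([-0.01859163,  0.01305543, -0.0123736 ]), 'width': 0.0871942175150277}
scene {'intrinsics': array([[419.86761831,   0.        , 317.95185839],
       [  0.        , 419.86761831, 196.66544206],
       [  0.        ,   0.        ,   1.        ]]), 'R': array([[ 0.73985181,  0.67270238,  0.00952906],
       [ 0.39214292, -0.41969124, -0.8185861 ],
       [-0.54666555,  0.60936916, -0.5743048 ]]), 't': array([-0.43232503, -0.12035303,  1.42528615])}
si
[... 206 characters left out ...]
6992, -0.01005378],
       [-0.07698512, -0.53931162, -0.83857991],
       [ 0.10021373,  0.8326311 , -0.54468583]]), 't': array([-0.54476078,  0.16816925,  0.89425503])}
wrist {'intrinsics': array([[300.70881938,   0.        , 318.33139445],
       [  0.        , 300.70881938, 197.77658345],
       [  0.        ,   0.        ,   1.        ]]), 'hand_eye': array([[-1.66958534e-04, -2.77867740e-01,  9.60619327e-01,
        -1.61275176e-01],
       [ 9.99999986e-01, -2.65440373e-05,  1.66124911e-04,
        -3.04640073e-04],
       [-2.06620384e-05,  9.60619341e-01,  2.77867740e-01,
        -7.54418988e-02],
       [ 0.00000000e+00,  0.00000000e+00,  0.00000000e+00,
         1.00000000e+00]])}
```

View pics/scene0.png

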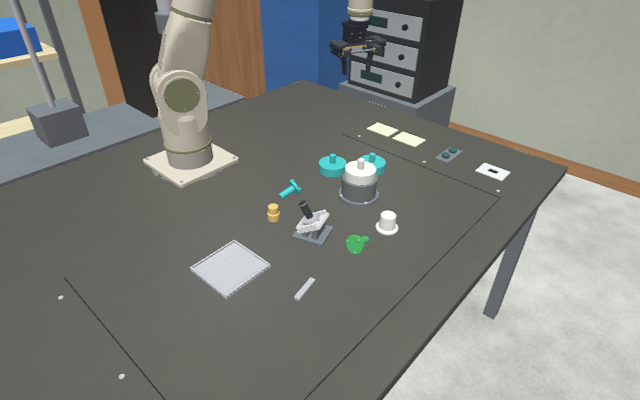

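View pics/side0.png

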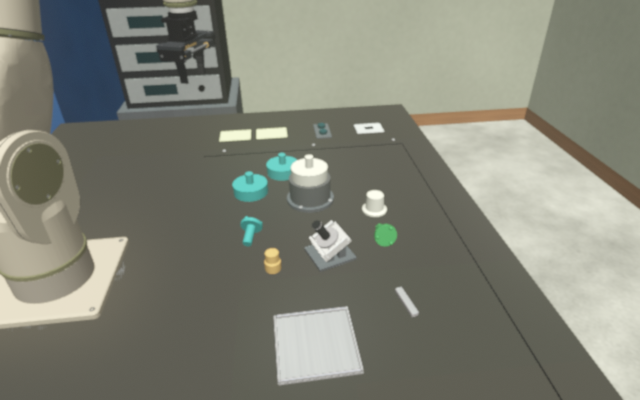

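View pics/wrist0.png

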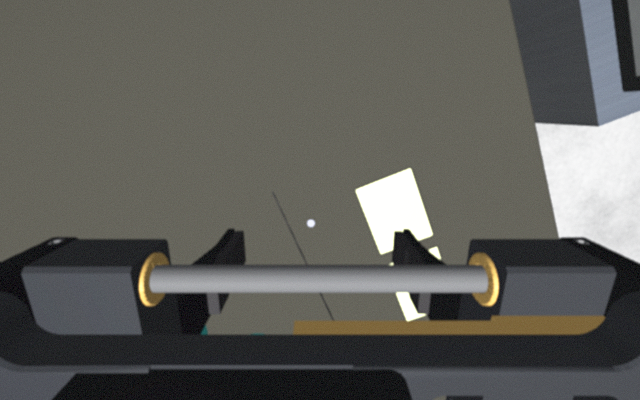

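The white cap on the dark-grey fixture is at scene (359,178) and side (309,180). The turquoise caps at scene (332,165) and (372,163) are not meant. The black-handled gauge on the rest is at scene (310,215) and side (328,240). The turquoise gauge at (290,188) and the green one at (356,243) are not meant. The tray is at scene (230,268). I'll confirm with enlarged crops.

```bash
python3 - <<'E'
import cv2
a=cv2.imread("pics/scene0.png")[140:260,260:420];cv2.imwrite("pics/cs.png",cv2.resize(a,None,fx=5,fy=5,interpolation=cv2.INTER_CUBIC))
a=cv2.imread("pics/side0.png")[145:275,225:400];cv2.imwrite("pics/cd.png",cv2.resize(a,None,fx=4.5,fy=4.5,interpolation=cv2.INTER_CUBIC))
E
```

```text
(no output)
```

View pics/cs.png

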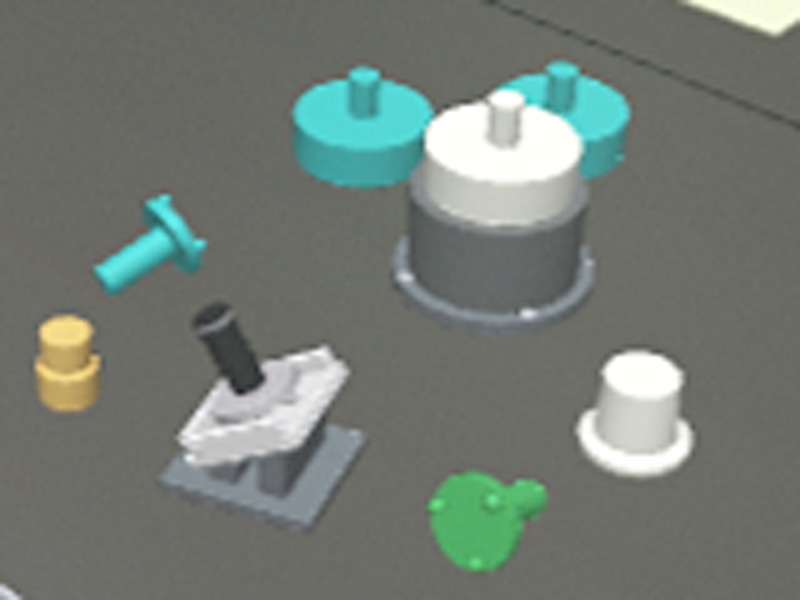

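View pics/cd.png

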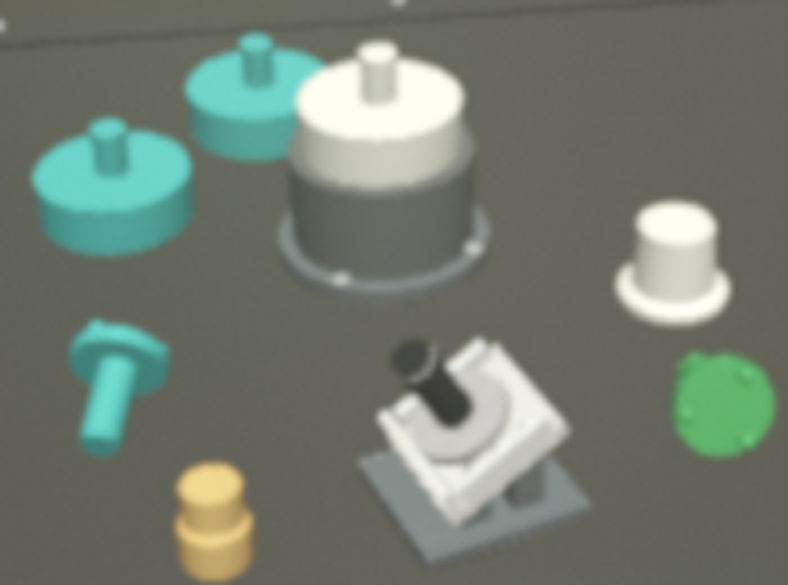

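```bash
cat > h.py <<'E'
from bench import r
import cv2,numpy as np
from scipy.spatial.transform import Rotation as Ro
def cam(n,s=None):
    i=r.camera_info(n);K=i["intrinsics"]
    if n!="wrist": R=i["R"];return K,R,i["t"]
    T=np.eye(4);s=s or r.read_state();T[:3,:3]=Ro.from_quat(s["eef_rot"]).as_matrix();T[:3,3]=s["ee_pos"]
    C=np.linalg.inv(T@i["hand_eye"]);return K,C[:3,:3],C[:3,3]
def ray(c,p):
    K,R,t=c;d=R.T@np.linalg.solve(K,[p[0],p[1],1.]);return -R.T@t,d/np.linalg.norm(d)
def plane(c,p,z):
    o,d=ray(c,p);return o+d*(z-o[2])/d[2]
def tri(cs,ps):
    A=np.zeros((3,3));b=np.zeros(3)
    for c,p in zip(cs,ps):
        o,d=ray(c,p);M=np.eye(3)-np.outer(d,d);A+=M;b+=M@o
    return np.linalg.solve(A,b)
def proj(c,X):
    K,R,t=c;q=K@(R@np.asarray(X)+t);return q[:2]/q[2]
def totool(X,s=None):
    s=s or r.read_state();return Ro.from_quat(s["eef_rot"]).inv().apply(np.asarray(X)-s["ee_pos"])*100
E
python3 - <<'E'
from h import *
S,D=cam("scene"),cam("side")
np.set_printoptions(precision=4,suppress=True)
for n,a,b in[("knobtop",(361.4,160),(309,156.1)),("htop",(302.8,203),(317,224.6)),("hfoot",(310,217),(326.6,235.7))]:
    print(n,tri([S,D],[a,b]))
print(plane(S,(361.4,160),.124),plane(D,(309,156.1),.124))
# tray: light mask
for n,c,(x0,x1,y0,y1) in[("scene",S,(180,285,230,305)),("side",D,(262,372,298,390))]:
    im=cv2.imread(f"pics/{n}0.png");g=im[y0:y1,x0:x1].astype(int)
    m=(g.min(2)>110).astype(np.uint8)
    k=max(cv2.findContours(m,cv2.RETR_EXTERNAL,cv2.CHAIN_APPROX_NONE)[0],key=cv2.contourArea)
    q=cv2.approxPolyDP(cv2.convexHull(k),6,True)[:,0]+[x0,y0]
    P=np.array([plane(c,p,.01) for p in q]);print(n,q.tolist(),P,P.mean(0))
    # bottom contour of cap skirts: fit whole fixture later
R=Ro.from_quat(r.read_state()["eef_rot"]).as_matrix();print(R)
E
```

```text
knobtop [0.5405 0.2315 0.1229]
htop [ 0.5329 -0.0028  0.0896]
hfoot [0.5534 0.0029 0.0531]
[0.5431 0.2276 0.124 ] [0.5402 0.2325 0.124 ]
scene [[234, 239], [271, 266], [226, 299], [190, 266]] [[ 0.4361 -0.1593  0.01  ]
 [ 0.5787 -0.161   0.01  ]
 [ 0.5819 -0.2971  0.01  ]
 [ 0.4371 -0.2923  0.01  ]] [ 0.5084 -0.2274  0.01  ]
side [[347, 306], [363, 373], [279, 385], [273, 315]] [[ 0.5703 -0.1557  0.01  ]
 [ 0.5718 -0.2987  0.01  ]
 [ 0.4389 -0.3022  0.01  ]
 [ 0.4336 -0.159   0.01  ]] [ 0.5037 -0.2289  0.01  ]
[[-0.0003  0.3837  0.9235]
 [-0.001   0.9235 -0.3837]
 [-1.     -0.001   0.0001]]
```

```bash
python3 - <<'E'
from h import *
print(totool([.5405,.2315,.222]))
E
```

```text
[ 2.05656203e-02 -2.03546927e+01  4.10282265e+01]
```

```bash
python3 -m jog '[{"slide":[0,-4,8]},{"slide":[0,-8,16]},{"slide":[0,-12,24]},{"slide":[0,-16,32]},{"slide":[0,-18.5,37.5]}]'; python3 -m jog '[{"slide":[0,-1.5,3]},{"slide":[0,-2,4]},{"slide":[0,-2,4]}]' 0; python3 - <<'E'
from h import *
print(totool([.5405,.2315,.222]))
E
```

```text
[ 2.05656203e-02 -2.03546927e+01  4.10282265e+01]invalid input at $[0]: expected keys slide, roll
invalid input at $[0]: expected keys slide, roll
```

```bash
python3 -m jog '[{"slide":[0,-1.8,3.7],"roll":0},{"slide":[0,-3.6,7.4],"roll":0},{"slide":[0,-5.4,11.1],"roll":0},{"slide":[0,-7.2,14.8],"roll":0},{"slide":[0,-9,18.5],"roll":0}]' 0;  python3 -m jog '[{"slide":[0,-1.8,3.7],"roll":0},{"slide":[0,-3.6,7.4],"roll":0},{"slide":[0,-5.4,11.1],"roll":0},{"slide":[0,-7.2,14.8],"roll":0},{"slide":[0,-9,18.5],"roll":0}]' 0; python3 - <<'E'
from h import *
print(totool([.5405,.2315,.222]))
E
```

```text
time: 0.57
ee_pos: [0.3769, 0.421, 0.2219]
eef_rot: [0.138, 0.694, -0.139, 0.693]
ft_force: [-0.2, 0.7, -0.4]
width: 0.0869
time: 0.98
ee_pos: [0.5142, 0.265, 0.222]
eef_rot: [0.138, 0.694, -0.139, 0.693]
ft_force: [0.7, 0.9, 0.3]
width: 0.0869
[ 3.71341478e-03 -2.08851898e+00  3.71373313e+00]
```

```bash
python3 -m jog '[{"slide":[0,-2.1,3.7],"roll":0},{"slide":[0,-2.1,3.7],"roll":0},{"slide":[0,-2.1,3.7],"roll":0}]' 0; python3 - <<'E'
from h import *
s=r.read_state();im=r.camera("wrist");cv2.imwrite("pics/w1.png",im[:,:,::-1])
c=cam("wrist",s);print(s["ee_pos"],proj(c,[.5405,.2315,.124]),totool([.5405,.2315,.124],s))
E
```

```text
time: 1.23
ee_pos: [0.5419, 0.228, 0.2217]
eef_rot: [0.139, 0.693, -0.141, 0.693]
ft_force: [-1.0, 0.7, -0.4]
width: 0.0868
[0.54191047 0.22803377 0.22174789] [321.83933324 195.4344357 ] [ 9.77398263  0.28804352 -0.26988894]
```

View pics/w1.png

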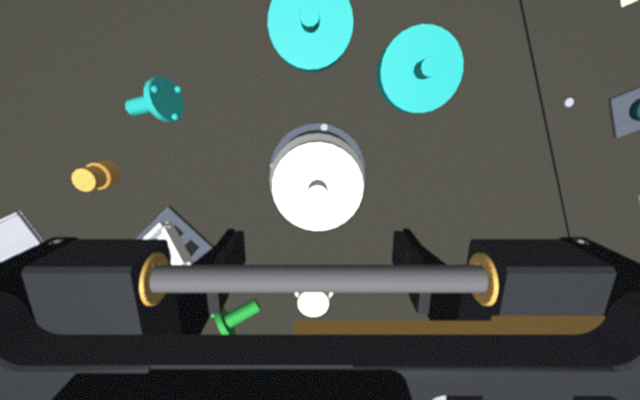

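```bash
python3 - <<'E'
from h import *
im=cv2.imread("pics/w1.png");a=im[120:240,250:390];cv2.imwrite("pics/w1c.png",cv2.resize(a,None,fx=5,fy=5,interpolation=cv2.INTER_CUBIC))
m=(im.min(2)>215).astype(np.uint8);m[235:]=0
k=max(cv2.findContours(m,cv2.RETR_EXTERNAL,cv2.CHAIN_APPROX_NONE)[0],key=cv2.contourArea)
e=cv2.fitEllipse(k);print(e,cv2.contourArea(k))
s=r.read_state();c=cam("wrist",s);P=plane(c,e[0],.096);print(P,totool(P,s))
E
```

```text
((317.1562194824219, 186.00120544433594), (87.73400115966797, 90.67999267578125), 92.30089569091797) 6246.5
[0.53574947 0.23087823 0.096     ] [12.57152372 -0.1407809  -0.44676742]
```

View pics/w1c.png

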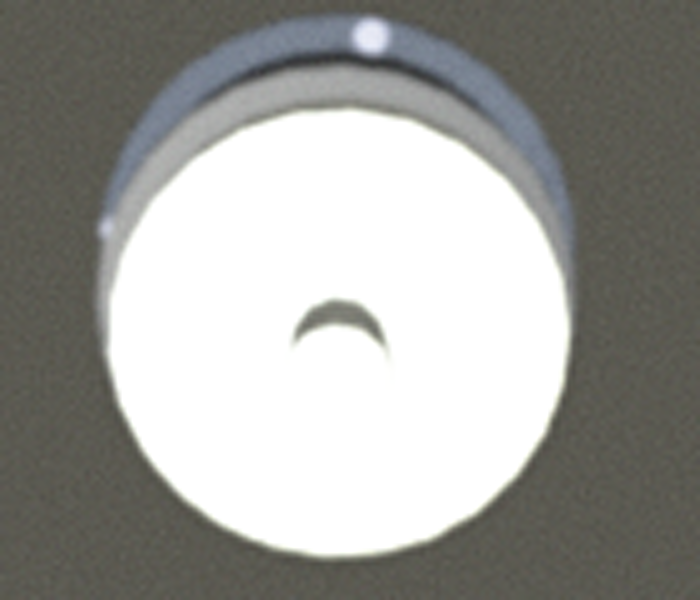

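```bash
python3 -m jog '[{"slide":[2,-0.1,-0.4],"roll":0},{"slide":[5,-0.1,-0.4],"roll":0},{"slide":[8,-0.1,-0.4],"roll":0},{"slide":[8,-0.1,-0.4],"roll":0}]' 0; python3 - <<'E'
from h import *
s=r.read_state();im=r.camera("wrist");cv2.imwrite("pics/w2.png",im[:,:,::-1])
c=cam("wrist",s);print(s["ee_pos"],proj(c,s["ee_pos"]))
E
```

```text
time: 1.62
ee_pos: [0.5322, 0.2318, 0.136]
eef_rot: [0.136, 0.696, -0.14, 0.691]
ft_force: [-1.3, -1.5, -1.3]
width: 0.0871
[0.53217548 0.23176777 0.13603782] [318.79704888 245.05282903]
```

View pics/w2.png

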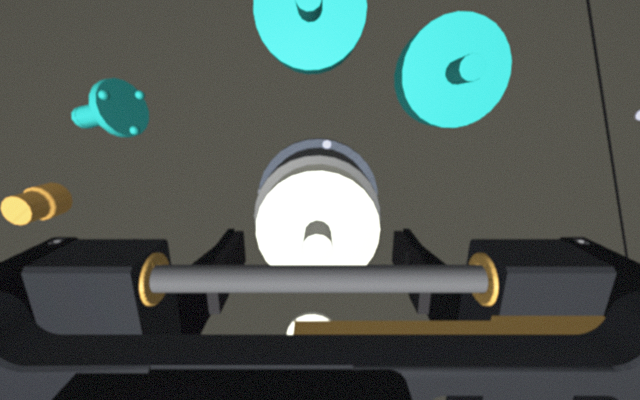

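```bash
cat >> h.py <<'E'
def circ(pts):
    p=np.asarray(pts,float);A=np.c_[2*p,np.ones(len(p))];x=np.linalg.lstsq(A,(p**2).sum(1),rcond=None)[0];return x[:2],np.sqrt(x[2]+x[0]**2+x[1]**2)
E
python3 - <<'E'
from h import *
s=r.read_state();im=r.camera("wrist");c=cam("wrist",s)
m=(im.min(2)>215).astype(np.uint8);m[262:]=0;m[:110]=0
k=max(cv2.findContours(m,cv2.RETR_EXTERNAL,cv2.CHAIN_APPROX_NONE)[0],key=cv2.contourArea)[:,0]
k=k[k[:,1]<255]
P=np.array([plane(c,p,.096) for p in k]);ct,ra=circ(P[:,:2]);print(s["ee_pos"],ct,ra,totool([*ct,.118],s))
E
```

```text
[0.53358998 0.23207291 0.13925977] [0.53883455 0.22748988] 0.04433821041723724 [ 2.12419863 -0.21004246  0.66972843]
```

```bash
python3 -m jog '[{"slide":[0.4,-0.2,0.6],"roll":0},{"slide":[0.4,-0.2,0.6],"roll":0},{"slide":[0.4,-0.2,0.6],"roll":0},{"slide":[0.4,-0.2,0.6],"roll":0}]' 0; python3 - <<'E'
from h import *
s=r.read_state();im=r.camera("wrist");c=cam("wrist",s);cv2.imwrite("pics/w3.png",im[:,:,::-1])
m=(im.min(2)>215).astype(np.uint8);m[262:]=0;m[:110]=0
k=max(cv2.findContours(m,cv2.RETR_EXTERNAL,cv2.CHAIN_APPROX_NONE)[0],key=cv2.contourArea)[:,0]
k=k[k[:,1]<255]
P=np.array([plane(c,p,.096) for p in k]);ct,ra=circ(P[:,:2]);print(s["ee_pos"],s["joint_vel"].round(3),ct,ra,totool([*ct,.118],s))
print(r.read_state()["ee_pos"])
E
```

```text
time: 2.05
ee_pos: [0.5405, 0.2285, 0.1388]
eef_rot: [0.138, 0.694, -0.139, 0.693]
ft_force: [-0.2, -0.2, 0.8]
width: 0.0868
[0.54051801 0.22845077 0.13876324] [ 0.     0.001 -0.     0.008 -0.002 -0.003 -0.   ] [0.5388178  0.22753281] 0.043735057944495545 [ 2.07668866 -0.14673689 -0.11952705]
[0.54034925 0.22839056 0.13852151]
```

```bash
python3 -m jog '[{"slide":[2,-0.1,-0.1],"roll":0},{"slide":[3.4,-0.1,-0.1],"roll":0},{"slide":[3.9,-0.1,-0.1],"roll":0},{"slide":[3.9,-0.1,-0.1],"roll":0}]' 0;python3 -m jog '[{"slide":[0,0,0],"roll":0},{"slide":[0,0,0],"roll":0},{"slide":[0,0,0],"roll":0},{"slide":[0,0,0],"roll":0},{"slide":[0,0,0],"roll":0}]' 0.85 12
```

```text
time: 2.43
ee_pos: [0.5383, 0.2276, 0.0986]
eef_rot: [0.137, 0.695, -0.139, 0.692]
ft_force: [-0.3, 0.3, -0.0]
width: 0.0871
time: 2.85
ee_pos: [0.5385, 0.2277, 0.0991]
eef_rot: [0.138, 0.694, -0.139, 0.693]
ft_force: [0.3, 0.7, -0.0]
width: 0.0617
```

```bash
python3 -m jog '[{"slide":[0,0,0],"roll":0},{"slide":[0,0,0],"roll":0},{"slide":[0,0,0],"roll":0},{"slide":[0,0,0],"roll":0}]' 1 15; python3 - <<'E'
from h import *
im=r.camera("side");cv2.imwrite("pics/d3.png",cv2.resize(im[100:260,220:420,::-1],None,fx=3.5,fy=3.5))
E
```

```text
time: 3.18
ee_pos: [0.5386, 0.2277, 0.0992]
eef_rot: [0.138, 0.694, -0.139, 0.693]
ft_force: [0.9, -0.8, 0.6]
width: 0.0352
```

View pics/d3.png

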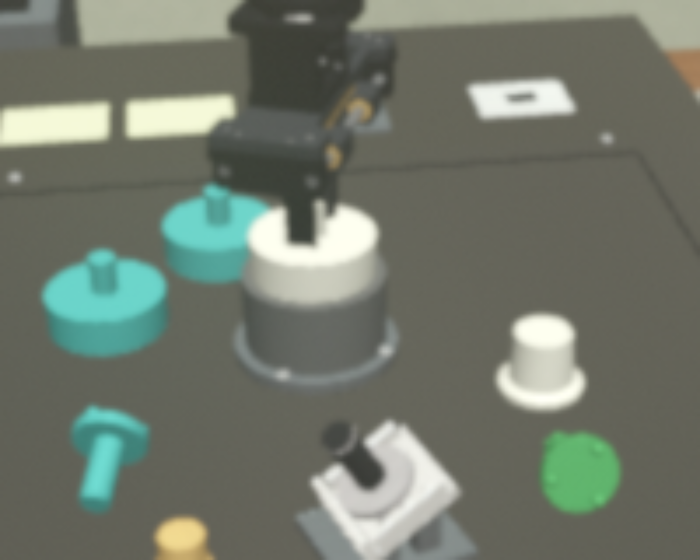

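The side view shows the fingers around the white cap's knob (picture 310,225), still closing. I'll finish the grip.

```bash
python3 -m jog '[{"slide":[0,0,0],"roll":0},{"slide":[0,0,0],"roll":0},{"slide":[0,0,0],"roll":0},{"slide":[0,0,0],"roll":0},{"slide":[0,0,0],"roll":0}]' 1 15
```

```text
time: 3.65
ee_pos: [0.5385, 0.2277, 0.0991]
eef_rot: [0.138, 0.694, -0.139, 0.693]
ft_force: [0.1, 0.7, 0.8]
width: 0.0192
```

```bash
python3 -m jog '[{"slide":[-0.5,0,0],"roll":0},{"slide":[-1.2,0,0],"roll":0},{"slide":[-2.2,0,0],"roll":0},{"slide":[-3.5,0,0],"roll":0},{"slide":[-5,0,0],"roll":0}]' 1 15;python3 -m jog '[{"slide":[-2,0,0],"roll":0},{"slide":[-4,0,0],"roll":0},{"slide":[-4,0,0],"roll":0}]' 1 15; python3 - <<'E'
from h import *
im=r.camera("side");cv2.imwrite("pics/d4.png",cv2.resize(im[60:260,220:420,::-1],None,fx=3,fy=3))
print(totool([.506,-.228,.2]))
E
```

```text
time: 4.07
ee_pos: [0.5386, 0.2277, 0.1503]
eef_rot: [0.138, 0.694, -0.139, 0.692]
ft_force: [-0.5, -0.6, -0.2]
width: 0.0192
time: 4.32
ee_pos: [0.5407, 0.2286, 0.1957]
eef_rot: [0.139, 0.692, -0.138, 0.694]
ft_force: [1.2, 0.5, -0.1]
width: 0.0197
[ -0.68657703 -43.44282488  14.37455551]
```

View pics/d4.png

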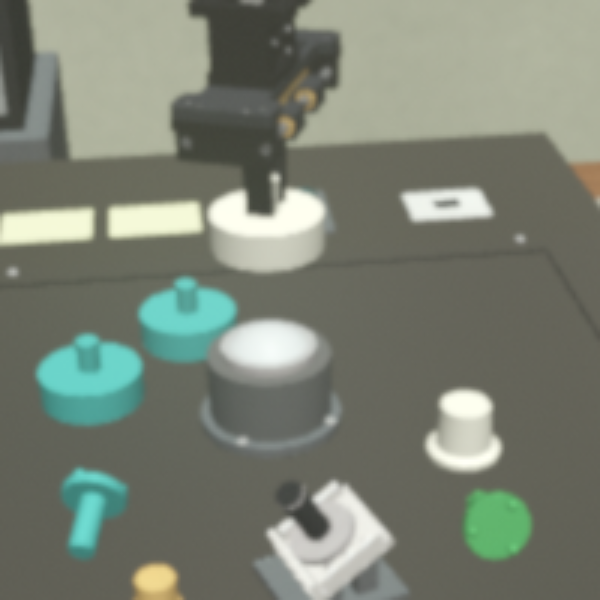

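```bash
python3 -m jog '[{"slide":[0,-3.7,1.2],"roll":0},{"slide":[0,-7.4,2.4],"roll":0},{"slide":[0,-11.1,3.6],"roll":0},{"slide":[0,-14.8,4.8],"roll":0},{"slide":[0,-18.5,6],"roll":0}]' 1 15;python3 -m jog '[{"slide":[0,-3.7,1.2],"roll":0},{"slide":[0,-7.4,2.4],"roll":0},{"slide":[0,-11.1,3.6],"roll":0},{"slide":[0,-14.8,4.8],"roll":0},{"slide":[0,-18.5,6],"roll":0}]' 1 15;  python3 - <<'E'
from h import *
print(totool([.506,-.228,.2]))
for n in("scene","side"): cv2.imwrite(f"pics/{n}5.png",r.camera(n)[:,:,::-1])
E
```

```text
time: 4.78
ee_pos: [0.5236, 0.0326, 0.193]
eef_rot: [0.139, 0.693, -0.138, 0.694]
ft_force: [0.5, -0.8, -0.4]
width: 0.0196
time: 5.2
ee_pos: [0.5072, -0.1629, 0.1927]
eef_rot: [0.139, 0.693, -0.138, 0.694]
ft_force: [0.6, -0.4, 0.1]
width: 0.0194
[-0.73291723 -6.0534371   2.38785517]
```

```bash
python3 -m jog '[{"slide":[2,-3,1.2],"roll":0},{"slide":[4,-6.1,2.4],"roll":0},{"slide":[7.5,-6.1,2.4],"roll":0},{"slide":[10.5,-6.1,2.4],"roll":0},{"slide":[12,-6.1,2.4],"roll":0}]' 1 15;python3 -m jog '[{"slide":[0,0,0],"roll":0},{"slide":[0,0,0],"roll":0}]' 1 15;  python3 - <<'E'
from h import *
print(totool([.506,-.228,.0]))
for n in("scene","side"):
   im=r.camera(n);cv2.imwrite(f"pics/{n}6.png",cv2.resize(im[170:330,150:350,::-1] if n=="scene" else im[210:390,220:420,::-1],None,fx=3,fy=3))
E
```

```text
time: 5.72
ee_pos: [0.5017, -0.234, 0.0691]
eef_rot: [0.142, 0.694, -0.143, 0.691]
ft_force: [-0.4, 0.6, -0.4]
width: 0.0197
time: 5.88
ee_pos: [0.5005, -0.2337, 0.0681]
eef_rot: [0.142, 0.695, -0.143, 0.69]
ft_force: [-0.0, 0.1, -0.2]
width: 0.0197
[6.80221234 0.76253502 0.329317  ]
```

View pics/scene6.png

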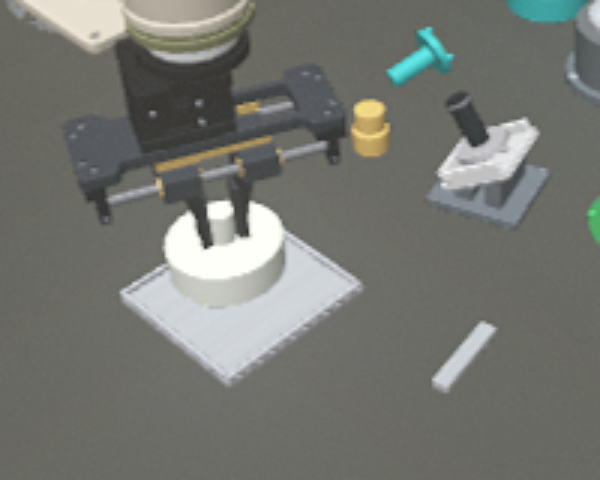

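View pics/side6.png

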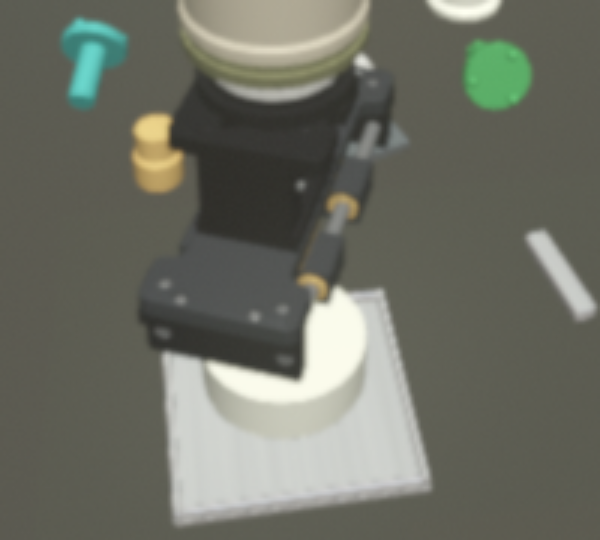

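```bash
python3 -m jog '[{"slide":[1,0.7,0.3],"roll":0},{"slide":[1.8,0.7,0.3],"roll":0},{"slide":[2.2,0.7,0.3],"roll":0},{"slide":[2.4,0.7,0.3],"roll":0}]' 1 15;python3 -m jog '[{"slide":[0.2,0,0],"roll":0},{"slide":[0.2,0,0],"roll":0}]' 1 15
```

```text
time: 6.32
ee_pos: [0.5075, -0.2286, 0.0454]
eef_rot: [0.141, 0.694, -0.142, 0.691]
ft_force: [0.1, -0.5, -0.4]
width: 0.0195
time: 6.48
ee_pos: [0.5071, -0.2285, 0.0429]
eef_rot: [0.141, 0.694, -0.142, 0.691]
ft_force: [0.2, 0.8, -0.5]
width: 0.0198
```

```bash
python3 -m jog '[{"slide":[0.2,0,0],"roll":0},{"slide":[0.4,0,0],"roll":0},{"slide":[0.4,0,0],"roll":0}]' 1 15;python3 -m jog '[{"slide":[0.15,0,0],"roll":0},{"slide":[0.15,0,0],"roll":0},{"slide":[0.15,0,0],"roll":0}]' 1 15;python3 -m jog '[{"slide":[0.15,0,0],"roll":0},{"slide":[0.15,0,0],"roll":0},{"slide":[0.15,0,0],"roll":0}]' 1 15
```

```text
time: 6.73
ee_pos: [0.5069, -0.2285, 0.0386]
eef_rot: [0.141, 0.695, -0.142, 0.691]
ft_force: [-0.5, 0.0, -0.2]
width: 0.0196
time: 6.98
ee_pos: [0.5069, -0.2286, 0.0372]
eef_rot: [0.141, 0.694, -0.143, 0.691]
ft_force: [-0.4, 0.6, -0.9]
width: 0.0194
time: 7.23
ee_pos: [0.5073, -0.2287, 0.0367]
eef_rot: [0.142, 0.694, -0.142, 0.691]
ft_force: [-3.9, 0.6, 9.3]
width: 0.0192
```

```bash
python3 -m jog '[{"slide":[-0.05,0,0],"roll":0},{"slide":[-0.05,0,0],"roll":0}]' 1 15;python3 -m jog '[{"slide":[0,0,0],"roll":0},{"slide":[0,0,0],"roll":0},{"slide":[0,0,0],"roll":0},{"slide":[0,0,0],"roll":0},{"slide":[0,0,0],"roll":0}]' 0.5;python3 -m jog '[{"slide":[-1,0,0],"roll":0},{"slide":[-3,0,0],"roll":0},{"slide":[-6,0,0],"roll":0},{"slide":[-9,0,0],"roll":0},{"slide":[-13,0,0],"roll":0}]' 0
python3 - <<'E'
from h import *
for n in("scene","side"):
   im=r.camera(n);cv2.imwrite(f"pics/{n}7.png",im[:,:,::-1]);cv2.imwrite(f"pics/{n}7c.png",cv2.resize(im[130:310,150:390,::-1] if n=="scene" else im[210:390,220:420,::-1],None,fx=3,fy=3))
E
```

```text
time: 7.4
ee_pos: [0.5075, -0.2288, 0.0374]
eef_rot: [0.142, 0.694, -0.142, 0.691]
ft_force: [0.3, 0.2, -0.5]
width: 0.0197
time: 7.82
ee_pos: [0.5075, -0.2288, 0.0374]
eef_rot: [0.142, 0.694, -0.142, 0.691]
ft_force: [0.2, 0.8, -0.9]
width: 0.0408
time: 8.23
ee_pos: [0.5067, -0.2285, 0.168]
eef_rot: [0.142, 0.695, -0.143, 0.69]
ft_force: [0.5, -0.1, 0.0]
width: 0.0691
```

View pics/scene7c.png

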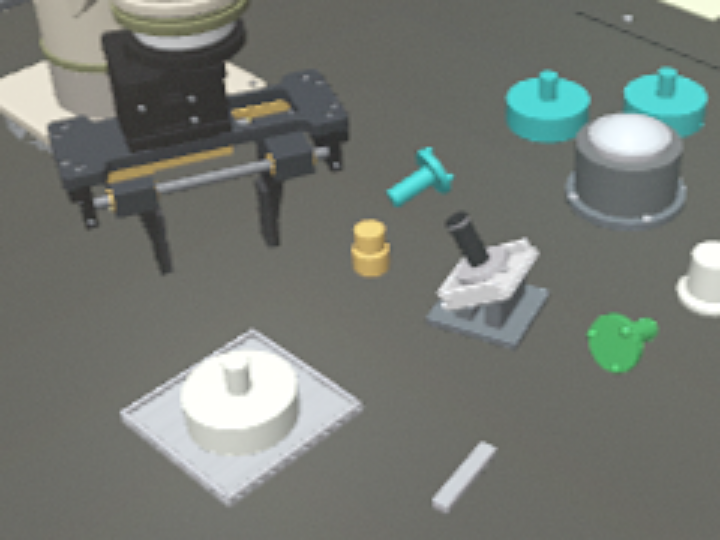

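```bash
python3 - <<'E'
from h import *
print(totool([.5375,-.0014,.185]),r.read_state()["joint_positions"])
E
```

```text
[-1.12921125 22.09469826 -6.56165173] [-0.12937435  0.23096888  0.54550604  1.73286626 -0.1270799   1.20669332
  1.6146877 ]
```

```bash
python3 -m jog '[{"slide":[-0.4,3.7,-1.1],"roll":-6},{"slide":[-0.8,7.4,-2.2],"roll":-12},{"slide":[-1.1,11.1,-3.3],"roll":-18},{"slide":[-1.1,14.8,-4.4],"roll":-24},{"slide":[-1.1,18.5,-5.5],"roll":-30}]' 0; python3 - <<'E'
from h import *
s=r.read_state()
print(totool([.5375,-.0014,.185]),s["joint_positions"][6],np.degrees(np.arctan2(-Ro.from_quat(s["eef_rot"]).as_matrix()[0,1],Ro.from_quat(s["eef_rot"]).as_matrix()[1,1])))
E
```

```text
time: 8.75
ee_pos: [0.5331, -0.037, 0.1857]
eef_rot: [-0.045, 0.703, 0.042, 0.708]
ft_force: [1.4, 0.5, 0.4]
width: 0.0865
[0.0597584  3.47530786 0.87306122] 1.7237556633810094 7.061209055622337
```

```bash
python3 -m jog '[{"slide":[0,1.8,0.4],"roll":-5},{"slide":[0,3.5,0.9],"roll":-8.5},{"slide":[0,3.5,0.9],"roll":-8.5},{"slide":[0,3.5,0.9],"roll":-8.5}]' 0; python3 -m jog '[{"slide":[0,0,0],"roll":0}]' 0;python3 - <<'E'
from h import *
s=r.read_state();im=r.camera("wrist");cv2.imwrite("pics/w8.png",im[:,:,::-1]);cv2.imwrite("pics/w8c.png",cv2.resize(im[70:270,220:420,::-1],None,fx=3,fy=3,interpolation=cv2.INTER_CUBIC))
R=Ro.from_quat(s["eef_rot"]).as_matrix();print(s["ee_pos"],R)
E
```

```text
time: 9.08
ee_pos: [0.5377, -0.0006, 0.1858]
eef_rot: [-0.097, 0.698, 0.095, 0.703]
ft_force: [-0.0, 0.0, 0.4]
width: 0.087
time: 9.17
ee_pos: [0.5376, -0.0019, 0.186]
eef_rot: [-0.096, 0.698, 0.093, 0.703]
ft_force: [-0.6, -1.0, -0.5]
width: 0.0869
[ 0.53762496 -0.00191541  0.18604331] [[ 0.00721677 -0.26620012  0.96389077]
 [-0.00331767  0.96390419  0.26622867]
 [-0.99996846 -0.00511918  0.00607312]]
```

View pics/w8.png

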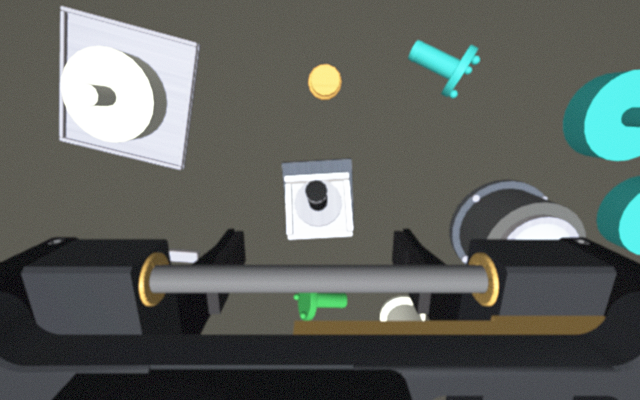

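View pics/w8c.png

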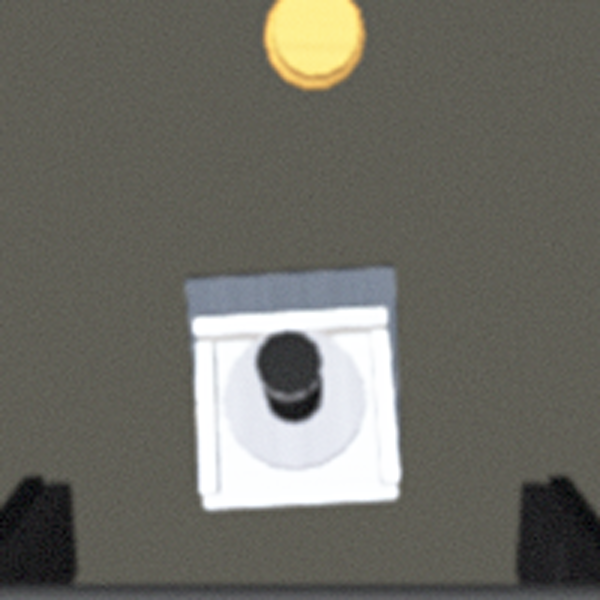

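```bash
python3 - <<'E'
from h import *
s=r.read_state();c=cam("wrist",s)
T=plane(c,(316,190.7),.0937);F=plane(c,(318.0,203.3),.053)
ax=T-F;psi=np.degrees(np.arctan2(-ax[1],-ax[0]));G=F+ax*(33/47.);print(T,F,ax,psi,G,totool(G-[0,0,.019],s))
S,D=cam("scene"),cam("side")
print(proj(S,T),proj(D,T),proj(S,F),proj(D,F))
E
```

```text
[ 0.53048535 -0.00731958  0.0937    ] [0.55359502 0.00062539 0.053     ] [-0.02310967 -0.00794497  0.0407    ] 18.97267900328921 [ 0.53736908 -0.00495299  0.0815766 ] [12.34670408 -0.21154044 -0.17725086]
[300.84727114 202.1402057 ] [315.97497595 224.29096488] [309.56639836 217.06622194] [326.95702735 236.82353577]
```

```bash
python3 - <<'E'
from h import *
S=cam("scene")
for n,p in dict(tgauge=(290,188),barrel=(274,217),green=(356,243),bar=(305,289),cup=(387,230),tcap=(332,170)).items(): print(n,plane(S,p,.01)[:2].round(3))
E
python3 -m jog '[{"slide":[4,-0.2,-0.2],"roll":-3.5},{"slide":[8,-0.2,-0.2],"roll":-3.5},{"slide":[9.5,-0.2,-0.2],"roll":-3.5},{"slide":[9.5,-0.2,-0.2],"roll":-3.5}]' 0; python3 - <<'E'
from h import *
s=r.read_state();im=r.camera("wrist");cv2.imwrite("pics/w9.png",im[:,:,::-1]);print(s["ee_pos"],totool([.5374,-.005,.0626],s))
E
```

```text
tgauge [0.373 0.105]
barrel [ 0.443 -0.026]
green [0.677 0.043]
bar [ 0.689 -0.159]
cup [0.705 0.141]
tcap [0.398 0.273]
time: 9.55
ee_pos: [0.5341, -0.0064, 0.0873]
eef_rot: [-0.117, 0.698, 0.114, 0.698]
ft_force: [-0.4, -0.8, -0.2]
width: 0.087
[ 0.53410603 -0.00640293  0.087327  ] [2.47224475 0.03842508 0.35910585]
```

View pics/w9.png

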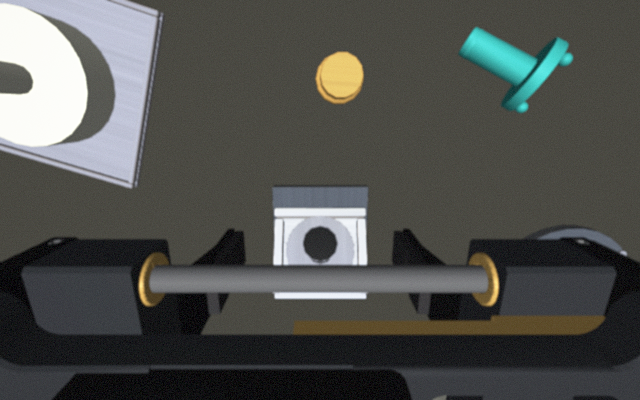

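```bash
python3 -m jog '[{"slide":[1.2,0,0.2],"roll":0},{"slide":[2.4,0,0.2],"roll":0},{"slide":[2.4,0,0.2],"roll":0}]' 0;python3 -m jog '[{"slide":[0,0,0],"roll":0},{"slide":[0,0,0],"roll":0},{"slide":[0,0,0],"roll":0},{"slide":[0,0,0],"roll":0},{"slide":[0,0,0],"roll":0}]' 1 15;python3 -m jog '[{"slide":[0,0,0],"roll":0},{"slide":[0,0,0],"roll":0},{"slide":[0,0,0],"roll":0},{"slide":[0,0,0],"roll":0},{"slide":[0,0,0],"roll":0}]' 1 15;python3 -m jog '[{"slide":[0,0,0],"roll":0},{"slide":[0,0,0],"roll":0},{"slide":[0,0,0],"roll":0}]' 1 15
```

```text
time: 9.85
ee_pos: [0.5372, -0.0059, 0.0646]
eef_rot: [-0.117, 0.697, 0.113, 0.698]
ft_force: [-0.8, 0.4, -0.4]
width: 0.0867
time: 10.27
ee_pos: [0.5375, -0.0058, 0.0651]
eef_rot: [-0.117, 0.697, 0.114, 0.699]
ft_force: [0.3, 0.3, 0.5]
width: 0.0614
time: 10.68
ee_pos: [0.5375, -0.0058, 0.065]
eef_rot: [-0.117, 0.697, 0.113, 0.699]
ft_force: [-0.1, -1.0, -0.3]
width: 0.0281
time: 10.93
ee_pos: [0.5375, -0.0057, 0.0651]
eef_rot: [-0.117, 0.697, 0.114, 0.699]
ft_force: [-0.0, 1.1, 0.2]
width: 0.0195
```

```bash
python3 -m jog '[{"slide":[-0.5,0,0],"roll":0},{"slide":[-1.5,0,0],"roll":0},{"slide":[-3,0,0],"roll":0},{"slide":[-5,0,0],"roll":0},{"slide":[-8,0,0],"roll":0}]' 1 15;python3 -m jog '[{"slide":[-2,0,0],"roll":0},{"slide":[-2,0,0],"roll":0},{"slide":[-2,0,0],"roll":0}]' 1 15; python3 - <<'E'
from h import *
print(totool([.5,.08,.165]))
for n in("scene","side"):
   im=r.camera(n);cv2.imwrite(f"pics/{n}10.png",im[:,:,::-1]);cv2.imwrite(f"pics/{n}10c.png",cv2.resize(im[110:260,200:420,::-1] if n=="scene" else im[130:310,220:440,::-1],None,fx=3,fy=3))
E
```

```text
time: 11.35
ee_pos: [0.5357, -0.0056, 0.1448]
eef_rot: [-0.117, 0.698, 0.113, 0.697]
ft_force: [-0.2, 0.2, -2.0]
width: 0.0193
time: 11.6
ee_pos: [0.5363, -0.0055, 0.1662]
eef_rot: [-0.117, 0.697, 0.113, 0.698]
ft_force: [-0.9, 0.6, -3.1]
width: 0.0197
[ 0.07308438  9.26614626 -0.69358645]
```

View pics/scene10c.png

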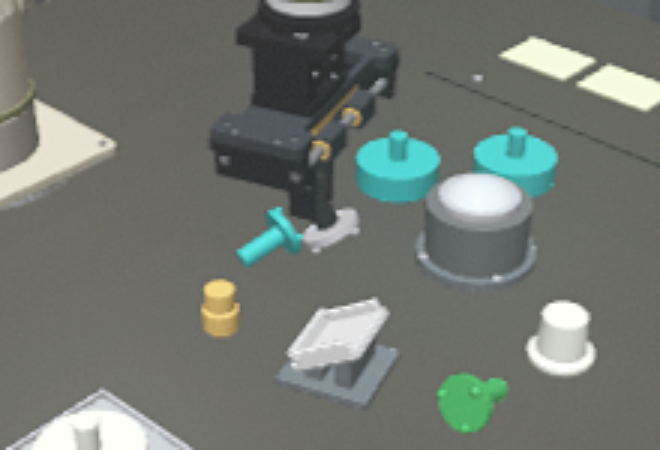

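View pics/side10c.png

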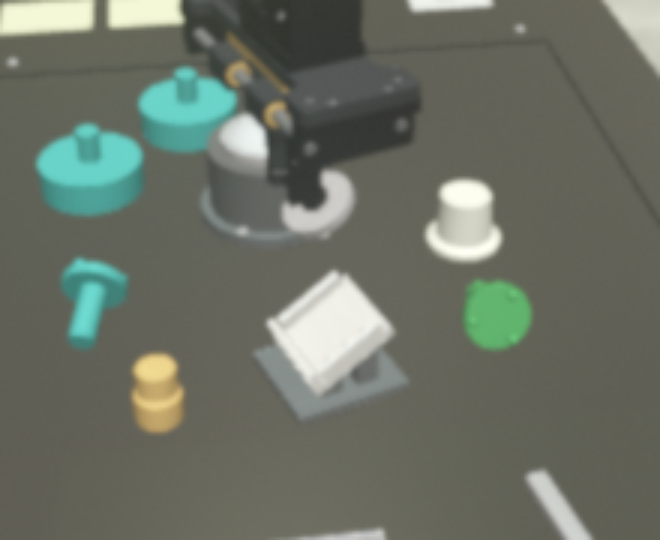

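```bash
python3 - <<'E'
from h import *
print(totool([.465,.10,.065]))
E
python3 -m jog '[{"slide":[0,3.3,-1.2],"roll":0},{"slide":[1,6.2,-2.4],"roll":0},{"slide":[3,8.5,-3.4],"roll":0},{"slide":[6,10,-4.3],"roll":0},{"slide":[9,10.7,-4.6],"roll":0}]' 1 15; python3 - <<'E'
from h import *
print(totool([.465,.10,.065]))
E
```

```text
[ 9.85986317 12.29135468 -3.21871984]
time: 12.12
ee_pos: [0.4547, 0.0824, 0.0721]
eef_rot: [-0.117, 0.699, 0.115, 0.696]
ft_force: [1.5, 0.3, -2.3]
width: 0.0192
[0.70025179 1.33743912 1.54824832]
```

```bash
python3 -m jog '[{"slide":[0.7,0.6,0.7],"roll":0},{"slide":[1.5,1.3,1.4],"roll":0},{"slide":[2.1,1.3,1.4],"roll":0},{"slide":[2.1,1.3,1.4],"roll":0}]' 1 15;python3 -m jog '[{"slide":[0,0,0],"roll":0},{"slide":[0,0,0],"roll":0},{"slide":[0,0,0],"roll":0}]' 1 3;  python3 - <<'E'
from h import *
for n in("scene","side"):
   im=r.camera(n);cv2.imwrite(f"pics/{n}11c.png",cv2.resize(im[130:260,220:400,::-1] if n=="scene" else im[130:290,200:400,::-1],None,fx=4,fy=3.5))
E
```

```text
time: 12.45
ee_pos: [0.4635, 0.0989, 0.05]
eef_rot: [-0.118, 0.699, 0.115, 0.696]
ft_force: [-1.2, -0.7, -2.2]
width: 0.0195
time: 12.7
ee_pos: [0.464, 0.0985, 0.0506]
eef_rot: [-0.118, 0.699, 0.114, 0.696]
ft_force: [-0.1, 0.0, -2.2]
width: 0.0197
```

View pics/scene11c.png

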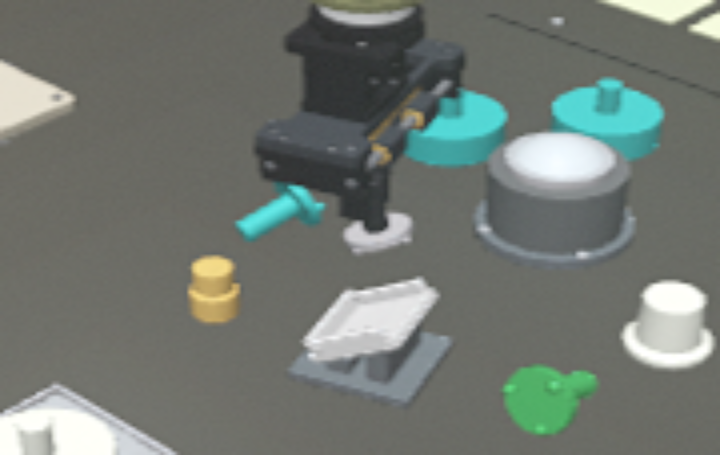

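View pics/side11c.png

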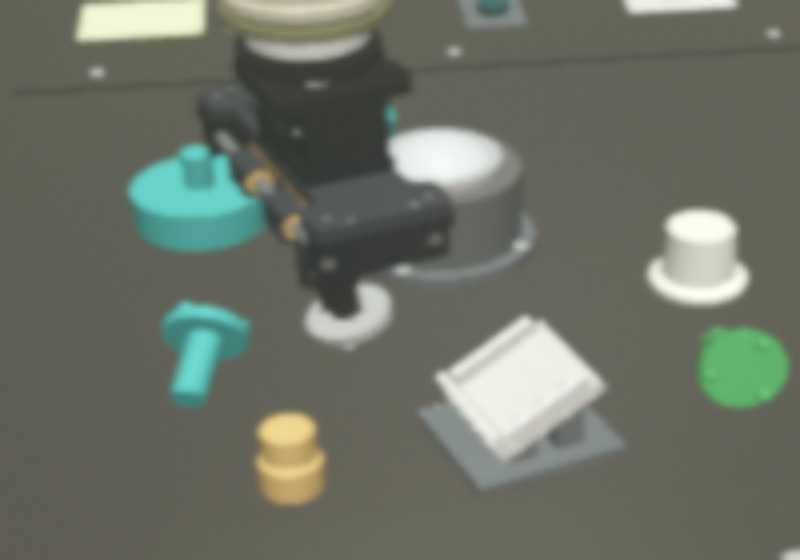

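```bash
python3 -m jog '[{"slide":[0.5,0,0],"roll":0},{"slide":[0.9,0,0],"roll":0},{"slide":[1.1,0,0],"roll":0}]' 1 3;python3 -m jog '[{"slide":[0.2,0,0],"roll":0},{"slide":[0.4,0,0],"roll":0},{"slide":[0.4,0,0],"roll":0}]' 1 3;python3 -m jog '[{"slide":[0.2,0,0],"roll":0},{"slide":[0.2,0,0],"roll":0},{"slide":[0.3,0,0],"roll":0}]' 1 3;  python3 - <<'E'
from h import *
for n in("scene","side"):
   im=r.camera(n);cv2.imwrite(f"pics/{n}12c.png",cv2.resize(im[150:230,270:370,::-1] if n=="scene" else im[180:270,240:350,::-1],None,fx=6,fy=6))
E
```

```text
time: 13.05
ee_pos: [0.4635, 0.0984, 0.0389]
eef_rot: [-0.118, 0.699, 0.114, 0.696]
ft_force: [0.0, -0.3, -2.2]
width: 0.0196
time: 13.3
ee_pos: [0.4632, 0.0983, 0.0344]
eef_rot: [-0.118, 0.699, 0.114, 0.696]
ft_force: [0.2, 0.1, -1.3]
width: 0.0199
time: 13.55
ee_pos: [0.4638, 0.0985, 0.0319]
eef_rot: [-0.118, 0.699, 0.114, 0.696]
ft_force: [0.3, -0.9, 3.9]
width: 0.0201
```

View pics/scene12c.png

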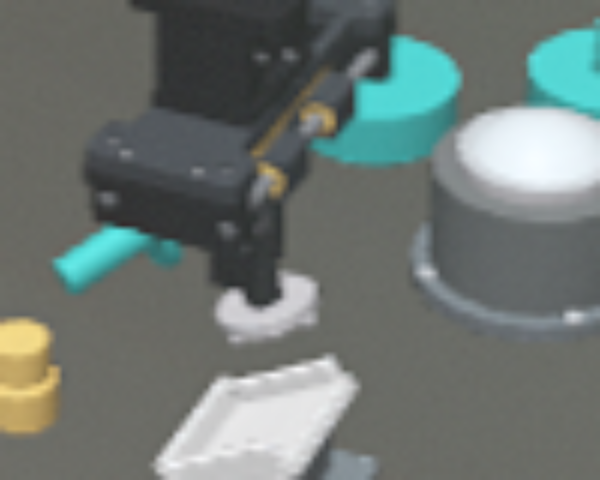

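View pics/side12c.png

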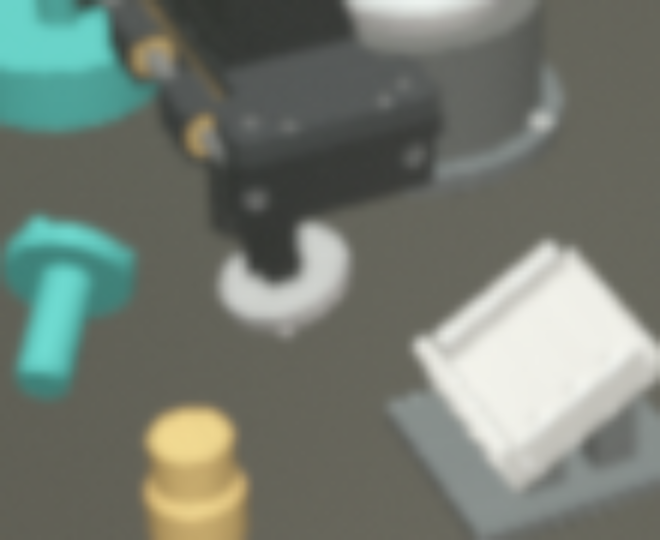

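```bash
python3 -m jog '[{"slide":[0.2,0,0],"roll":0},{"slide":[0.2,0,0],"roll":0},{"slide":[0.2,0,0],"roll":0}]' 1 3;python3 -m jog '[{"slide":[0.2,0,0],"roll":0},{"slide":[0.2,0,0],"roll":0},{"slide":[0.2,0,0],"roll":0}]' 1 3;  python3 - <<'E'
from h import *
for n in("scene","side"):
   im=r.camera(n);cv2.imwrite(f"pics/{n}13c.png",cv2.resize(im[150:230,270:370,::-1] if n=="scene" else im[180:270,240:350,::-1],None,fx=6,fy=6))
E
```

```text
time: 13.9
ee_pos: [0.4639, 0.0986, 0.0299]
eef_rot: [-0.118, 0.699, 0.114, 0.696]
ft_force: [1.3, -0.5, 3.6]
width: 0.0199
time: 14.15
ee_pos: [0.4638, 0.0986, 0.0277]
eef_rot: [-0.118, 0.699, 0.114, 0.696]
ft_force: [1.2, 0.2, 2.0]
width: 0.02
```

View pics/scene13c.png

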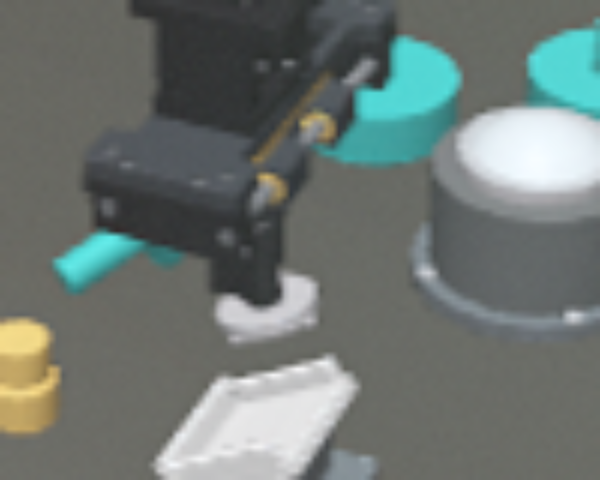

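View pics/side13c.png

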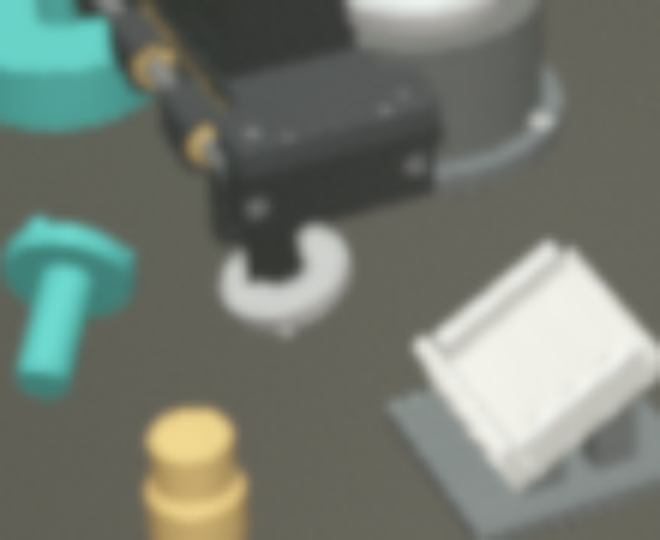

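```bash
python3 -m jog '[{"slide":[0,0,0.3],"roll":0},{"slide":[0,0,0.6],"roll":0},{"slide":[0,0,0.9],"roll":0},{"slide":[0,0,1.2],"roll":0}]' 1 3;  python3 - <<'E'
from h import *
for n in("scene","side"):
   im=r.camera(n);cv2.imwrite(f"pics/{n}14c.png",cv2.resize(im[150:230,270:370,::-1] if n=="scene" else im[180:270,240:350,::-1],None,fx=6,fy=6))
E
```

```text
time: 14.58
ee_pos: [0.475, 0.1024, 0.0273]
eef_rot: [-0.118, 0.699, 0.114, 0.696]
ft_force: [0.2, -0.5, -1.8]
width: 0.0201
```

View pics/scene14c.png

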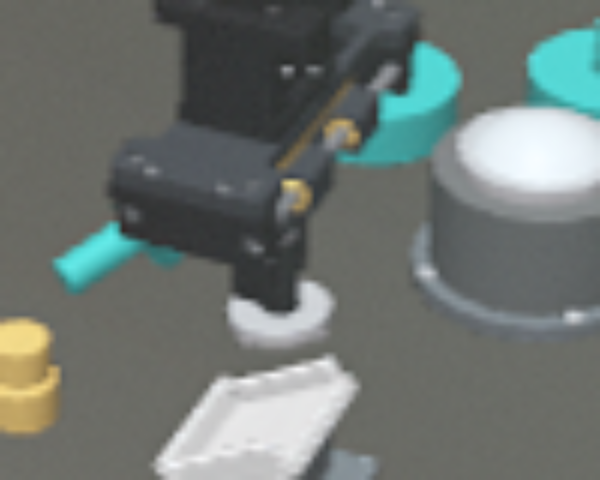

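View pics/side14c.png

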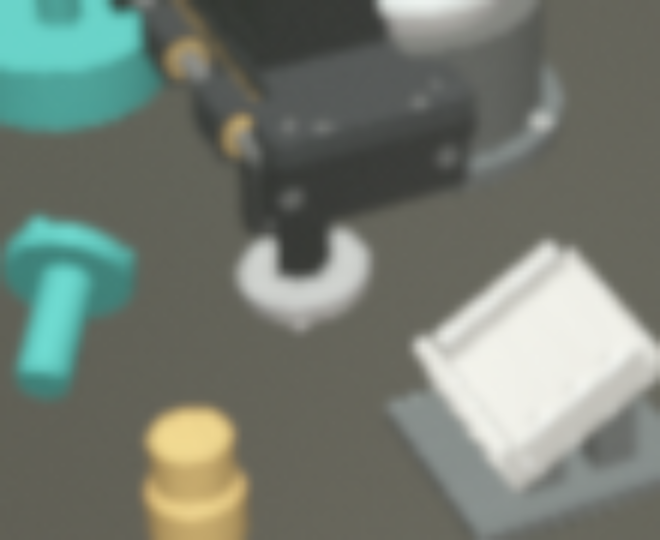

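```bash
python3 -m jog '[{"slide":[0.1,0,0],"roll":0},{"slide":[0.2,0,0],"roll":0},{"slide":[0.3,0,0],"roll":0},{"slide":[0.3,0,0],"roll":0}]' 1 3; python3 -m jog '[{"slide":[0.1,0,0],"roll":0},{"slide":[0.2,0,0],"roll":0},{"slide":[0.2,0,0],"roll":0}]' 1 3;  python3 - <<'E'
from h import *
for n in("scene","side"):
   im=r.camera(n);cv2.imwrite(f"pics/{n}15c.png",cv2.resize(im[150:230,270:370,::-1] if n=="scene" else im[180:270,240:350,::-1],None,fx=6,fy=6))
E
```

```text
time: 15.02
ee_pos: [0.4759, 0.1027, 0.0247]
eef_rot: [-0.118, 0.699, 0.114, 0.696]
ft_force: [1.9, -0.2, 1.7]
width: 0.02
time: 15.27
ee_pos: [0.476, 0.1027, 0.0227]
eef_rot: [-0.118, 0.699, 0.114, 0.696]
ft_force: [1.4, -0.2, 2.8]
width: 0.0197
```

View pics/side15c.png

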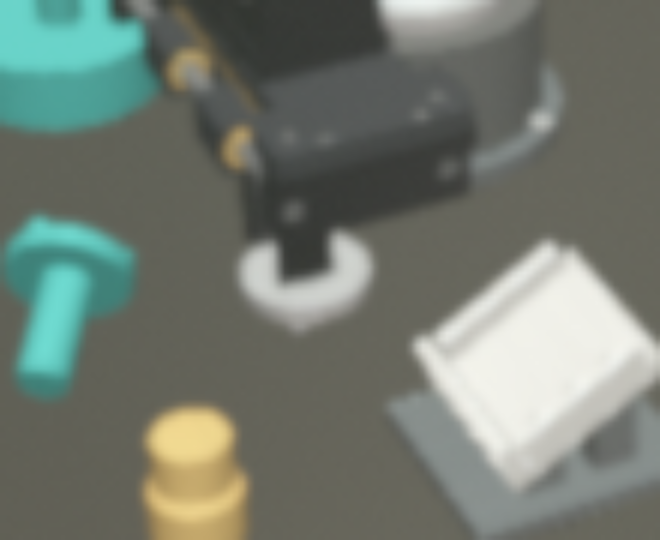

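View pics/scene15c.png

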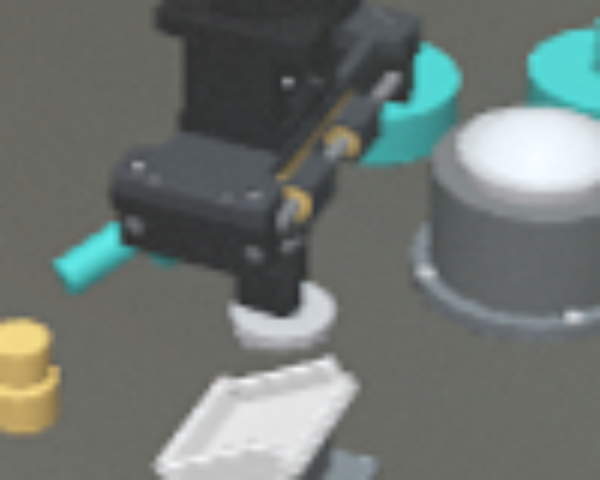

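```bash
python3 -m jog '[{"slide":[0,0,0],"roll":0},{"slide":[0,0,0],"roll":0},{"slide":[0,0,0],"roll":0},{"slide":[0,0,0],"roll":0},{"slide":[0,0,0],"roll":0}]' 0.5;python3 -m jog '[{"slide":[-1.5,0,0],"roll":0},{"slide":[-4,0,0],"roll":0},{"slide":[-7.5,0,0],"roll":0},{"slide":[-10,0,0],"roll":0},{"slide":[-10,0,0],"roll":0}]' 0.4;  python3 - <<'E'
from h import *
s=r.read_state();im=r.camera("wrist");cv2.imwrite("pics/w16.png",im[:,:,::-1]);print(s["ee_pos"].tolist(),s["eef_rot"].tolist())
cv2.imwrite("pics/w16c.png",cv2.resize(im[130:270,250:390,::-1],None,fx=4,fy=4,interpolation=cv2.INTER_CUBIC))
im=r.camera("side");cv2.imwrite(f"pics/side16c.png",cv2.resize(im[180:270,240:350,::-1],None,fx=6,fy=6))
E
```

```text
time: 15.78
ee_pos: [0.4756, 0.1026, 0.0225]
eef_rot: [-0.118, 0.699, 0.114, 0.696]
ft_force: [0.6, -0.7, 0.4]
width: 0.0415
time: 16.2
ee_pos: [0.4786, 0.1039, 0.1274]
eef_rot: [-0.117, 0.696, 0.115, 0.699]
ft_force: [0.0, 0.1, 0.3]
width: 0.0519
[0.47860303658163644, 0.10389794210294127, 0.1274210315279154] [-0.11709087236290781, 0.6963124154684797, 0.1148750400092914, 0.698743495752632]
```

View pics/w16c.png

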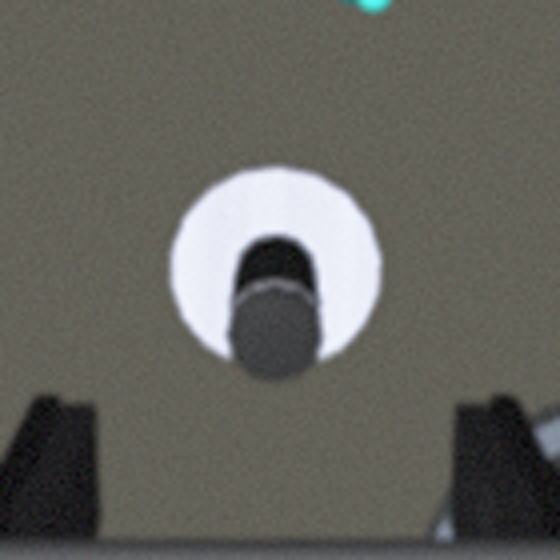

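View pics/side16c.png

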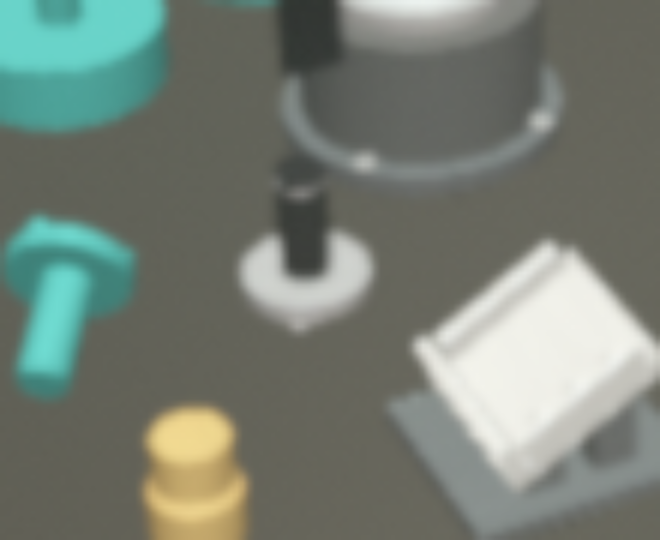

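```bash
python3 -m jog '[{"slide":[0,0,0],"roll":0},{"slide":[0,0,0],"roll":0}]' 0.4; python3 - <<'E'
from h import *
s=r.read_state();im=r.camera("wrist");c=cam("wrist",s)
m=(im.min(2)>170).astype(np.uint8);m[262:]=0;m[:110]=0;m[:,:280]=0;m[:,360:]=0
k=cv2.convexHull(max(cv2.findContours(m,cv2.RETR_EXTERNAL,cv2.CHAIN_APPROX_NONE)[0],key=cv2.contourArea))
kk=max(cv2.findContours(m,cv2.RETR_EXTERNAL,cv2.CHAIN_APPROX_NONE)[0],key=cv2.contourArea)[:,0]
b=kk[:,1].min();kk=kk[kk[:,1]<b+38]
P=np.array([plane(c,p,.015) for p in kk]);ct,ra=circ(P[:,:2])
hm=(im.max(2)<90).astype(np.uint8)
print(s["ee_pos"],ct,ra,totool([*ct,.048],s))
# handle top
t=plane(c,(250+275/4,130+332/4),.062);print(t,totool(t,s))
E
```

```text
time: 16.47
ee_pos: [0.4757, 0.1031, 0.122]
eef_rot: [-0.118, 0.699, 0.114, 0.696]
ft_force: [-0.1, 0.7, -1.7]
width: 0.0522
[0.47568749 0.10312131 0.12204947] [0.47849979 0.10273937] 0.019689403104552198 [ 7.40415459 -0.09843643  0.28739453]
[0.47614002 0.10259349 0.062     ] [ 6.00497367 -0.04123647  0.05304677]
```

```bash
python3 - <<'E'
from h import *
s=r.read_state();im=r.camera("wrist");c=cam("wrist",s);cv2.imwrite("pics/w17.png",im[:,:,::-1])
m=(im.min(2)>170).astype(np.uint8);m[262:]=0;m[:110]=0;m[:,:280]=0;m[:,360:]=0
kk=max(cv2.findContours(m,cv2.RETR_EXTERNAL,cv2.CHAIN_APPROX_NONE)[0],key=cv2.contourArea)[:,0]
P=np.array([plane(c,p,.015) for p in kk])[:,:2]
for i in range(4):
    ct,ra=circ(P);d=np.linalg.norm(P-ct,axis=1);P=P[(d>ra-.0012)] if i<3 else P
print(s["ee_pos"],ct,ra,len(P),len(kk),totool([*ct,.048],s))
h=((im.max(2)<95)&(np.indices(m.shape)[0]<245)&(abs(np.indices(m.shape)[1]-319)<25)).astype(np.uint8)
k=max(cv2.findContours(h,cv2.RETR_EXTERNAL,cv2.CHAIN_APPROX_NONE)[0],key=cv2.contourArea)
print(cv2.boundingRect(k))
E
```

```text
[0.47571509 0.10311468 0.12205042] [0.48212558 0.10403947] 0.024281802732577223 123 192 [ 7.402419   -0.09096355  0.67086214]
(306, 195, 24, 39)
```

```bash
python3 - <<'E'
from h import *
s=r.read_state();c=cam("wrist",s)
for p in[(318,221.5)]:
  t=plane(c,p,.062);print(t,totool(t,s))
print(proj(c,[.4821,.104,.015]),proj(c,[.4821,.104,.062]))
E
```

```text
[0.48314189 0.1042952  0.062     ] [ 6.01229922 -0.09976101  0.76003548]
[318.28176405 202.80943839] [318.07382928 220.20241266]
```

```bash
python3 - <<'E'
import cv2
im=cv2.imread("pics/w17.png")[150:270,250:390];cv2.imwrite("pics/w17c.png",cv2.resize(im,None,fx=5,fy=5,interpolation=cv2.INTER_CUBIC))
E
```

```text
(no output)
```

View pics/w17c.png

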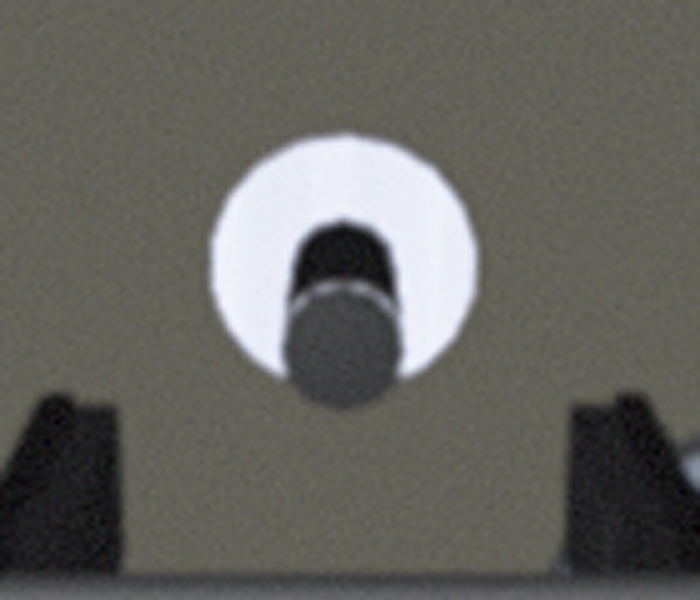

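```bash
python3 -m jog '[{"slide":[1,-0.1,0.7],"roll":0},{"slide":[4,-0.1,0.7],"roll":0},{"slide":[7,-0.1,0.7],"roll":0},{"slide":[8.9,-0.1,0.7],"roll":0},{"slide":[8.9,-0.1,0.7],"roll":0}]' 0.4;python3 -m jog '[{"slide":[0,0,0],"roll":0},{"slide":[0,0,0],"roll":0}]' 0.4; python3 - <<'E'
from h import *
s=r.read_state();print(totool([.4825,.1042,.032],s), Ro.from_quat(s["eef_rot"]).as_matrix()[:,0])
E
```

```text
time: 16.98
ee_pos: [0.4793, 0.1029, 0.0289]
eef_rot: [-0.118, 0.701, 0.114, 0.694]
ft_force: [-0.9, -0.7, -0.5]
width: 0.0522
time: 17.15
ee_pos: [0.4792, 0.1028, 0.0291]
eef_rot: [-0.118, 0.702, 0.114, 0.693]
ft_force: [0.2, 0.2, -0.6]
width: 0.0525
[-0.29265207  0.01947213  0.35470113] [-0.01074512 -0.00841747 -0.99990684]
```

```bash
python3 -m jog '[{"slide":[-0.3,0,0.35],"roll":0},{"slide":[-0.3,0,0.35],"roll":0},{"slide":[-0.3,0,0.35],"roll":0}]' 0.4;python3 -m jog '[{"slide":[0,0,0],"roll":0},{"slide":[0,0,0],"roll":0},{"slide":[0,0,0],"roll":0},{"slide":[0,0,0],"roll":0},{"slide":[0,0,0],"roll":0}]' 1 12; python3 -m jog '[{"slide":[0,0,0],"roll":0},{"slide":[0,0,0],"roll":0},{"slide":[0,0,0],"roll":0}]' 1 12;python3 - <<'E'
from h import *
s=r.read_state();print(s["ee_pos"],totool([.4825,.1042,.032],s), Ro.from_quat(s["eef_rot"]).as_matrix()[:,0])
E
```

```text
time: 17.4
ee_pos: [0.4836, 0.1044, 0.0334]
eef_rot: [-0.118, 0.701, 0.114, 0.694]
ft_force: [-0.6, -0.5, -0.3]
width: 0.0522
time: 17.82
ee_pos: [0.4836, 0.1044, 0.0333]
eef_rot: [-0.118, 0.701, 0.114, 0.694]
ft_force: [-0.0, 0.3, -0.4]
width: 0.0267
time: 18.07
ee_pos: [0.4835, 0.1044, 0.0333]
eef_rot: [-0.118, 0.701, 0.114, 0.694]
ft_force: [-0.3, -0.6, -0.6]
width: 0.0197
[0.48351473 0.10436534 0.03325776] [ 0.12677265  0.01779214 -0.10000961] [-0.00866456 -0.00761716 -0.99993345]
```

```bash
python3 -m jog '[{"slide":[-1,0,0],"roll":0},{"slide":[-3,0,0],"roll":0},{"slide":[-6.5,0,0],"roll":0},{"slide":[-10,0,0],"roll":0},{"slide":[-13.5,0,0],"roll":0}]' 1 12; python3 - <<'E'
from h import *
print(totool([.472,.205,.19]))
E
```

```text
time: 18.48
ee_pos: [0.4841, 0.105, 0.1702]
eef_rot: [-0.118, 0.701, 0.114, 0.694]
ft_force: [1.8, 0.1, -2.3]
width: 0.0194
[-2.04419922  9.84116592  2.06765891]
```

```bash
python3 -m jog '[{"slide":[-1.4,3.3,0.7],"roll":0},{"slide":[-2,6.6,1.4],"roll":0},{"slide":[-2,9.5,2],"roll":0},{"slide":[-2,9.5,2],"roll":0},{"slide":[-2,9.5,2],"roll":0}]' 1 12; python3 -m jog '[{"slide":[0,0,0],"roll":0},{"slide":[0,0,0],"roll":0}]' 1 12; python3 - <<'E'
from h import *
s=r.read_state();print(s["ee_pos"])
im=r.camera("wrist");cv2.imwrite("pics/w18.png",im[:,:,::-1])
im=r.camera("side");cv2.imwrite("pics/side18c.png",cv2.resize(im[110:230,230:390,::-1],None,fx=4.5,fy=4.5))
E
```

```text
time: 18.9
ee_pos: [0.4717, 0.2031, 0.1899]
eef_rot: [-0.119, 0.701, 0.115, 0.693]
ft_force: [1.1, -1.3, -2.0]
width: 0.0201
time: 19.07
ee_pos: [0.4718, 0.2021, 0.19]
eef_rot: [-0.119, 0.701, 0.114, 0.693]
ft_force: [0.5, -0.3, -1.7]
width: 0.0197
[0.47175167 0.20208603 0.18998098]
```

View pics/w18.png

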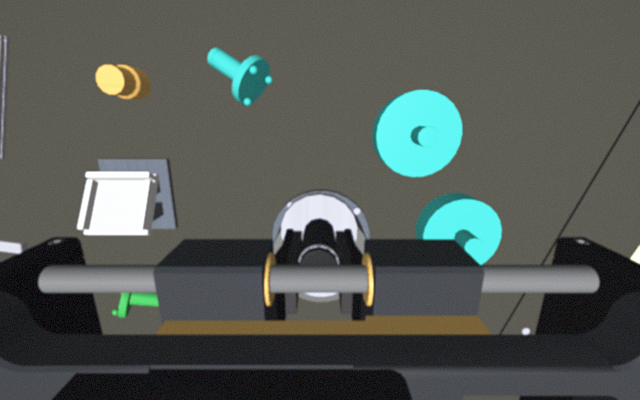

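View pics/side18c.png

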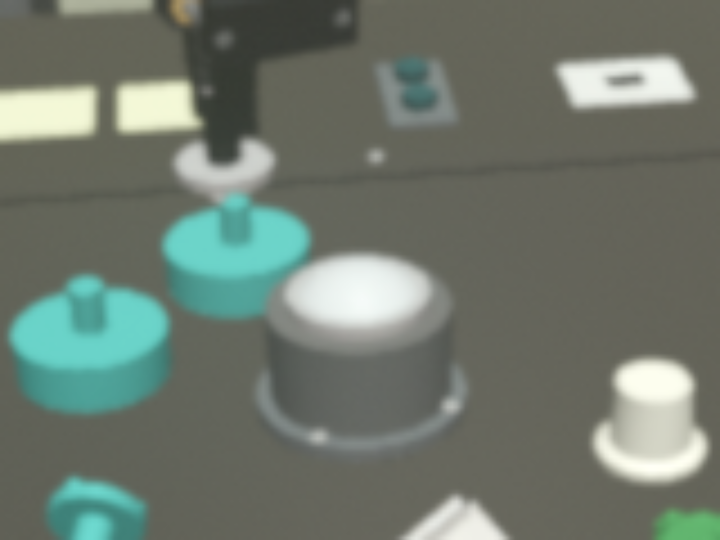

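```bash
python3 -m jog '[{"slide":[0,0,4],"roll":0},{"slide":[0,0,8],"roll":0},{"slide":[0,0,12],"roll":0},{"slide":[0,0,15],"roll":0},{"slide":[0,0,15],"roll":0}]' 1 12; python3 -m jog '[{"slide":[0,0,0],"roll":0},{"slide":[0,0,0],"roll":0},{"slide":[0,0,0],"roll":0}]' 1 12; python3 - <<'E'
from h import *
s=r.read_state();print(s["ee_pos"])
im=r.camera("wrist");cv2.imwrite("pics/w19.png",im[:,:,::-1])
E
```

```text
time: 19.58
ee_pos: [0.6173, 0.2509, 0.1857]
eef_rot: [-0.119, 0.702, 0.113, 0.693]
ft_force: [-0.6, -0.2, -3.4]
width: 0.0198
time: 19.83
ee_pos: [0.6168, 0.2502, 0.1857]
eef_rot: [-0.119, 0.702, 0.113, 0.693]
ft_force: [-0.6, -1.0, -2.8]
width: 0.0193
[0.61679744 0.2502371  0.18574832]
```

View pics/w19.png

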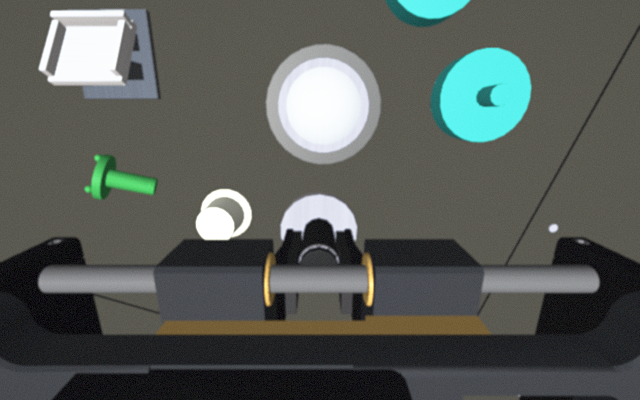

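```bash
cat >> h.py <<'E'
def rad_edges(g,c0,rmin,rmax,n=180,sign=None,arc=None):
    out=[]
    for a in np.linspace(0,2*np.pi,n,endpoint=False):
        if arc and not arc(a):continue
        rr=np.arange(rmin,rmax,.25);x=c0[0]+rr*np.cos(a);y=c0[1]+rr*np.sin(a)
        v=cv2.remap(g,x.astype(np.float32)[None],y.astype(np.float32)[None],cv2.INTER_LINEAR)[0]
        d=np.diff(v);d=d*sign if sign else abs(d);i=np.argmax(d);out.append((x[i],y[i]))
    return np.array(out)
def fitz(c,pts,z):
    P=np.array([plane(c,p,z)[:2] for p in pts])
    for i in range(4):
        ct,ra=circ(P);d=abs(np.linalg.norm(P-ct,axis=1)-ra);P=P[d<max(2*d.std(),.0005)]
    return ct,ra,len(P),d.std()
E
python3 - <<'E'
from h import *
s=r.read_state();c=cam("wrist",s);im=cv2.imread("pics/w19.png");g=cv2.GaussianBlur(im,(5,5),1.2).astype(np.float32).mean(2)
for c0,a,b,z,n,arc in[((323,104),50,66,.066,"shoulder",None),((323,104),38,50,.074,"neck",None),((319,233),30,48,s["ee_pos"][2]-.0333+.015,"disc",lambda a:np.sin(a)<-.1)]:
    p=rad_edges(g,c0,a,b,sign=-1,arc=arc);f=fitz(c,p,z);print(n,f,totool([*f[0],z],s))
print(totool([.54,.23,.1157],s))
E
```

```text
shoulder (array([0.5394255 , 0.22676392]), np.float64(0.05132438863401443), 165, np.float64(0.0001306281727168612)) [12.11078228  0.34034531 -7.92670586]
neck (array([0.53943091, 0.22676049]), np.float64(0.03944620228052587), 171, np.float64(0.00010957848872015114)) [11.31086063  0.33500125 -7.93656563]
disc (array([0.615317  , 0.24894138]), np.float64(0.024464781110129827), 84, np.float64(0.00011391563931380148)) [ 1.83272283 -0.08131215 -0.1595378 ]
[ 7.13749968  0.59779941 -7.83131105]
```

```bash
python3 -m jog '[{"slide":[0,0.2,-3],"roll":0},{"slide":[0.5,0.4,-6],"roll":0},{"slide":[1.5,0.4,-7.8],"roll":0},{"slide":[2.5,0.4,-7.8],"roll":0},{"slide":[3,0.4,-7.8],"roll":0}]' 1 12; python3 -m jog '[{"slide":[0,0,0],"roll":0},{"slide":[0,0,0],"roll":0},{"slide":[0,0,0],"roll":0}]' 1 12; python3 - <<'E'
from h import *
s=r.read_state();print(s["ee_pos"], Ro.from_quat(s["eef_rot"]).as_matrix()[:,0])
for n,(y0,y1,x0,x1) in dict(scene=(120,220,310,410),side=(120,220,260,370)).items():
    im=r.camera(n);cv2.imwrite(f"pics/{n}20.png",im[:,:,::-1]);cv2.imwrite(f"pics/{n}20c.png",cv2.resize(im[y0:y1,x0:x1,::-1],None,fx=5.5,fy=5.5,interpolation=cv2.INTER_CUBIC))
E
```

```text
time: 20.3
ee_pos: [0.5401, 0.2283, 0.1571]
eef_rot: [-0.119, 0.701, 0.114, 0.693]
ft_force: [0.4, 0.1, -2.4]
width: 0.0197
time: 20.55
ee_pos: [0.5408, 0.2285, 0.1577]
eef_rot: [-0.119, 0.701, 0.114, 0.694]
ft_force: [1.0, -0.3, -1.3]
width: 0.0197
[0.54081539 0.22852083 0.15766545] [-0.00913982 -0.00885504 -0.99991902]
```

View pics/scene20c.png

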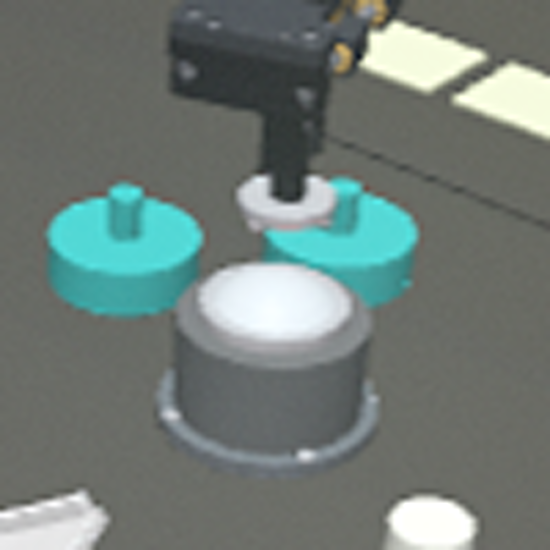

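View pics/side20c.png

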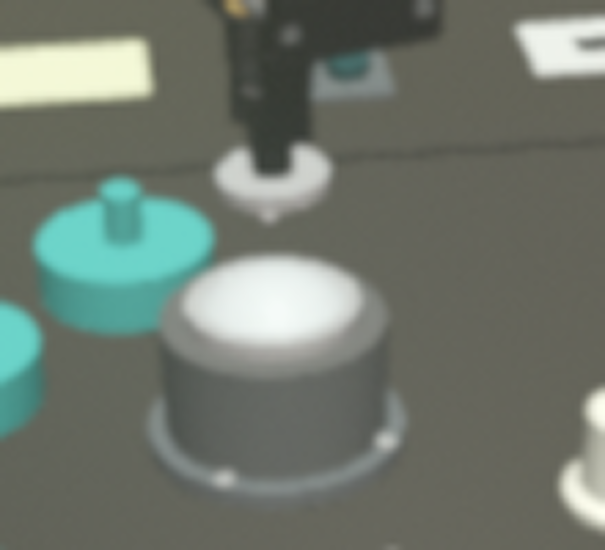

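```bash
python3 -m jog '[{"slide":[1.5,0,0],"roll":0},{"slide":[2.8,0,0],"roll":0},{"slide":[2.8,0,0],"roll":0},{"slide":[2.8,0,0],"roll":0}]' 1 12; python3 -m jog '[{"slide":[0,0,0],"roll":0},{"slide":[0,0,0],"roll":0}]' 1 12; python3 - <<'E'
from h import *
s=r.read_state();print(s["ee_pos"].tolist(),s["eef_rot"].tolist())
for n in("scene","side","wrist"):
    im=r.camera(n);cv2.imwrite(f"pics/{n}21.png",im[:,:,::-1])
im=cv2.imread("pics/wrist21.png")[130:290,230:410];cv2.imwrite("pics/w21c.png",cv2.resize(im,None,fx=4,fy=3.75,interpolation=cv2.INTER_CUBIC))
E
```

```text
time: 20.98
ee_pos: [0.5404, 0.2281, 0.1294]
eef_rot: [-0.119, 0.702, 0.113, 0.693]
ft_force: [0.8, -0.5, -1.8]
width: 0.0197
time: 21.15
ee_pos: [0.541, 0.2284, 0.1303]
eef_rot: [-0.119, 0.701, 0.114, 0.694]
ft_force: [0.3, -0.2, -2.0]
width: 0.0193
[0.5409921366373661, 0.2283505780761043, 0.13031178729047482] [-0.11872862085180928, 0.7011761226451637, 0.11350845287084907, 0.6938093331382823]
```

View pics/w21c.png

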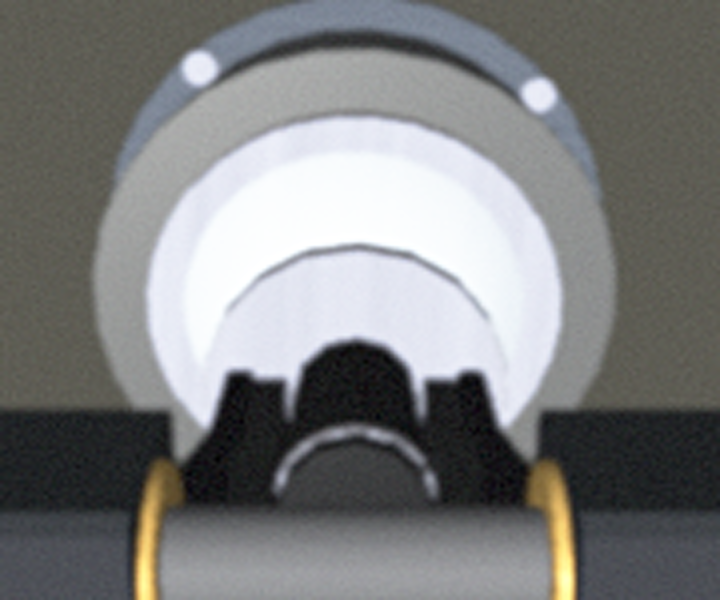

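```bash
cat > m.py <<'E'
from h import *
import sys
def go(f,s,dz):
    c=cam("wrist",s);im=cv2.imread(f);g=cv2.GaussianBlur(im,(3,3),.8).astype(np.float32).mean(2)
    L=None
    for c0,a,b,z,n,arc in[((318.5,207),56,74,.066,"shoulder",lambda a:np.sin(a)<.3),((318.5,210),44,56,.074,"neck",lambda a:np.sin(a)<.45),((319.5,236),32,45,s["ee_pos"][2]-dz+.015,"disc",lambda a:-.95<np.sin(a)<-.35 or np.sin(a)<-.9)]:
        p=rad_edges(g,c0,a,b,sign=-1,arc=arc);q=fitz(c,p,z)
        print(n,q[0].round(5),round(q[1],5),q[2],len(p),round(q[3],5),totool([*q[0],z],s).round(3))
        for x in p: cv2.circle(im,(int(round(x[0])),int(round(x[1]))),0,(0,0,255),-1)
    cv2.imwrite("pics/dbg.png",cv2.resize(im[130:290,230:410],None,fx=4,fy=3.75,interpolation=cv2.INTER_NEAREST))
E
python3 - <<'E'
from m import *
s=dict(ee_pos=np.array([0.5409921366373661, 0.2283505780761043, 0.13031178729047482]),eef_rot=[-0.11872862085180928, 0.7011761226451637, 0.11350845287084907, 0.6938093331382823])
go("pics/wrist21.png",s,.0333)
E
```

```text
shoulder [0.53915 0.22641] 0.05127 75 107 0.00014 [ 6.434 -0.089 -0.163]
neck [0.53952 0.22655] 0.03935 115 117 0.00011 [ 5.634 -0.092 -0.132]
disc [0.53921 0.22694] 0.02241 68 69 0.00012 [ 1.833 -0.066 -0.194]
```

View pics/dbg.png

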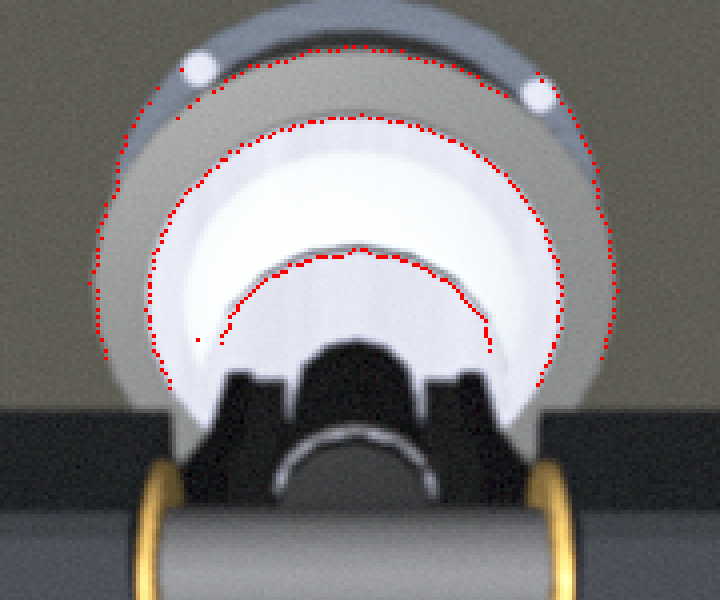

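```bash
python3 - <<'E'
from h import *
for n,(y0,x0) in dict(scene=(145,325),side=(140,275)).items():
    im=cv2.imread(f"pics/{n}21.png")[y0:y0+65,x0:x0+70];cv2.imwrite(f"pics/{n}21c.png",cv2.resize(im,None,fx=9,fy=9,interpolation=cv2.INTER_CUBIC))
    c=cam(n)
    # predictions w/ lens axis wrist-estimate
    for X in([.5394,.2267,.074],[.5394,.2267,.066],[.5394,.2267,.112]): print(n,((proj(c,X)-[x0,y0])*9).round(1))
E
```

```text
scene [306.3 266. ]
scene [304.7 286.9]
scene [314.1 164.8]
side [310.5 315.6]
side [311.3 340.6]
side [306.4 194.3]
```

View pics/scene21c.png

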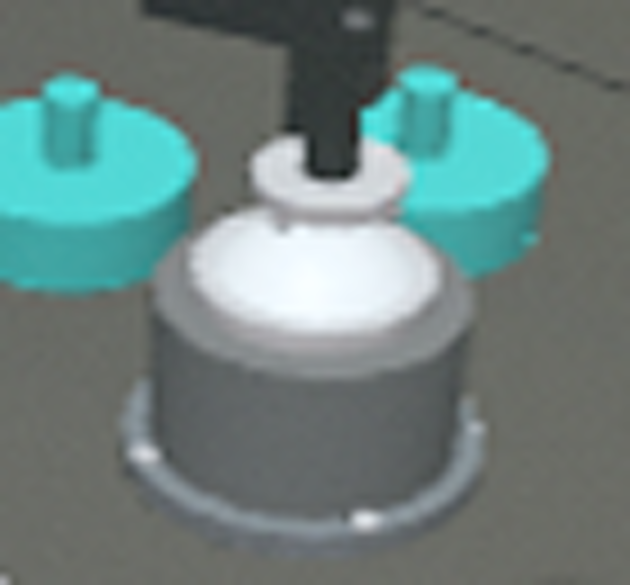

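View pics/side21c.png

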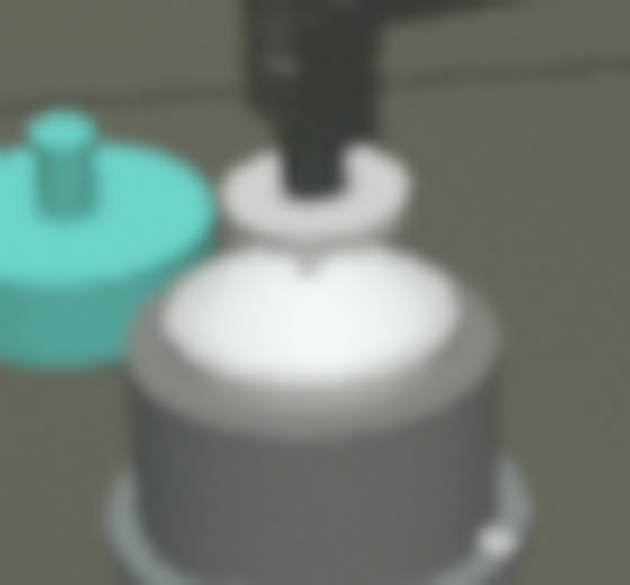

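```bash
python3 - <<'E'
from m import *
from scipy.optimize import least_squares
s=dict(ee_pos=np.array([0.5409921366373661, 0.2283505780761043, 0.13031178729047482]),eef_rot=[-0.11872862085180928, 0.7011761226451637, 0.11350845287084907, 0.6938093331382823])
s19=dict(ee_pos=np.array([0.61679744,0.2502371,0.18574832]),eef_rot=[-0.119,.702,.113,.693])
def fx(c,p,z,R,s):
    P=np.array([plane(c,q,z)[:2] for q in p])
    f=least_squares(lambda x:np.linalg.norm(P-x,axis=1)-R,P.mean(0)+[.01,0],loss="soft_l1",f_scale=.0004);return f.x,totool([*f.x,z],s).round(3),np.median(abs(f.fun)).round(5)
for f,s,it in[("pics/wrist21.png",s,[((318.5,207),56,74,.066,.052,lambda a:-.3<np.sin(a)<.3 or np.sin(a)<-.9),((318.5,210),44,56,.074,.0395,lambda a:np.sin(a)<.45),((319.5,236),36,46,None,.025,lambda a:np.sin(a)<-.35)]),("pics/w19.png",s19,[((323,104),50,66,.066,.052,None),((323,104),38,50,.074,.0395,None),((319,233),30,48,None,.025,lambda a:np.sin(a)<-.1)])]:
    c=cam("wrist",s);im=cv2.imread(f);g=cv2.GaussianBlur(im,(3,3),.8).astype(np.float32).mean(2)
    for c0,a,b,z,R,arc in it:
        zz=z or s["ee_pos"][2]-.0183
        if z is None and "21" in f:
            # dark line minimum
            p=[]
            for t in np.linspace(0,2*np.pi,180):
                if not arc(t):continue
                rr=np.arange(a,b,.25);x=(c0[0]+rr*np.cos(t)).astype(np.float32);y=(c0[1]+rr*np.sin(t)).astype(np.float32)
                v=cv2.remap(g,x[None],y[None],1)[0];i=v.argmin();p.append((x[i],y[i]))
            p=np.array(p)
        else:p=rad_edges(g,c0,a,b,sign=-1,arc=arc)
        print(f,R,fx(c,p,zz,R,s), fitz(c,p,zz)[1])
    # handle: line between
E
```

```text
pics/wrist21.png 0.052 (array([0.53981188, 0.2265539 ]), array([ 6.433, -0.096, -0.096]), np.float64(0.00045)) 0.05127582460322407
pics/wrist21.png 0.0395 (array([0.53967903, 0.22660038]), array([ 5.633, -0.092, -0.116]), np.float64(0.00014)) 0.039349593391589395
pics/wrist21.png 0.025 (array([0.54127783, 0.22762593]), array([ 1.83 , -0.068,  0.025]), np.float64(0.00032)) 0.02306776968735118
pics/w19.png 0.052 (array([0.53944616, 0.22655891]), array([12.085,  0.339, -7.917]), np.float64(0.00068)) 0.05130190059846957
pics/w19.png 0.0395 (array([0.53936533, 0.22655141]), array([11.285,  0.336, -7.936]), np.float64(0.00015)) 0.03940259634668906
pics/w19.png 0.025 (array([0.61599013, 0.24897106]), array([ 1.832, -0.082, -0.092]), np.float64(0.00014)) 0.024543822874108834
```

```bash
python3 -m jog '[{"slide":[0.4,-0.04,-0.13],"roll":0},{"slide":[0.9,-0.04,-0.13],"roll":0},{"slide":[0.9,-0.04,-0.13],"roll":0}]' 1 12; python3 -m jog '[{"slide":[0,0,0],"roll":0},{"slide":[0,0,0],"roll":0}]' 1 12; python3 - <<'E'
from h import *
s=r.read_state();print(s["ee_pos"].tolist(),totool([.5398,.2268,.117]),s["eef_rot"].tolist())
for n in("scene","side","wrist"):
    im=r.camera(n);cv2.imwrite(f"pics/{n}22.png",im[:,:,::-1])
for n,(y0,x0) in dict(scene=(145,325),side=(140,275)).items():
    im=cv2.imread(f"pics/{n}22.png")[y0:y0+65,x0:x0+70];cv2.imwrite(f"pics/{n}22c.png",cv2.resize(im,None,fx=9,fy=9,interpolation=cv2.INTER_CUBIC))
E
```

```text
time: 21.55
ee_pos: [0.5389, 0.2271, 0.1198]
eef_rot: [-0.119, 0.702, 0.113, 0.693]
ft_force: [-0.0, -0.7, -3.4]
width: 0.0195
time: 21.72
ee_pos: [0.5387, 0.227, 0.1195]
eef_rot: [-0.119, 0.702, 0.113, 0.693]
ft_force: [0.0, -0.3, -1.8]
width: 0.0196
[0.5387243876423018, 0.22697375694567629, 0.1195103089882783] [ 0.24996928 -0.04980222  0.09961397] [-0.11904507508973519, 0.7019916257042953, 0.11326595675536218, 0.6929695884944825]
```

View pics/scene22c.png

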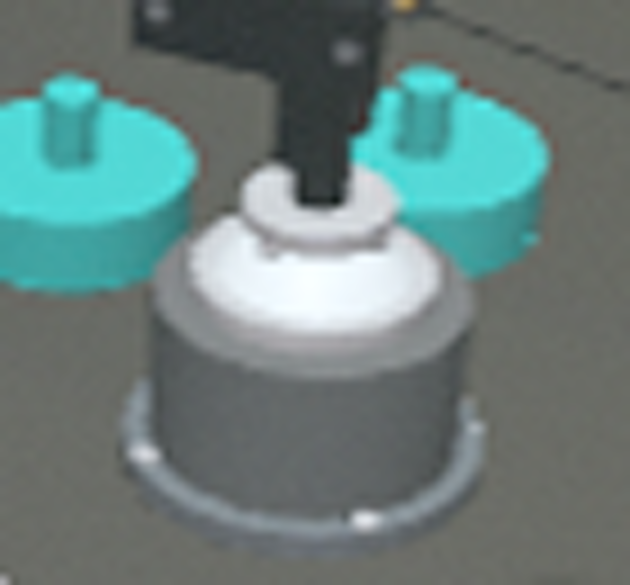

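View pics/side22c.png

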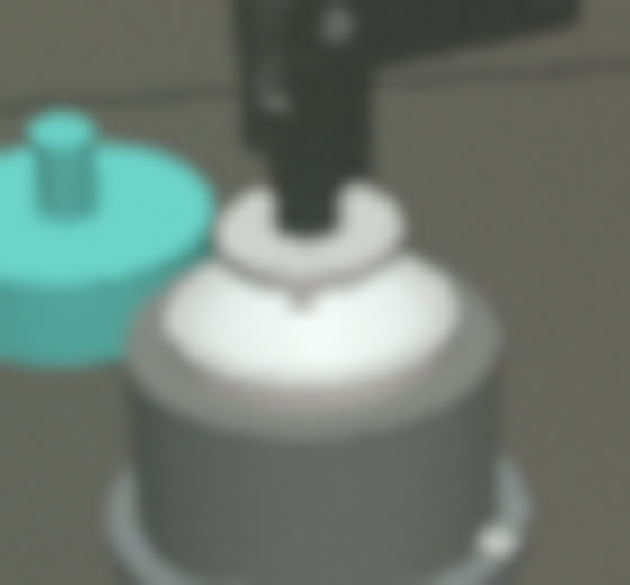

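```bash
cat > m2.py <<'E'
from h import *
from scipy.optimize import least_squares
def fx(c,p,z,R,s):
    P=np.array([plane(c,q,z)[:2] for q in p])
    f=least_squares(lambda x:np.linalg.norm(P-x,axis=1)-R,P.mean(0)+[.01,0],loss="soft_l1",f_scale=.0004);return totool([*f.x,z],s).round(3),np.median(abs(f.fun)).round(5)
E
python3 - <<'E'
from m2 import *
s=r.read_state();f="pics/wrist22.png"
c=cam("wrist",s);im=cv2.imread(f);g=cv2.GaussianBlur(im,(3,3),.8).astype(np.float32).mean(2)
L=proj(c,[.5396,.2266,.074]);D=proj(c,s["ee_pos"]-[0,0,.0183]);print(L,D)
p=rad_edges(g,L,44,60,sign=-1,arc=lambda a:np.sin(a)<.4);print(fx(c,p,.074,.0395,s),fitz(c,p,.074)[1])
for q in p: cv2.circle(im,(int(round(q[0])),int(round(q[1]))),0,(0,0,255),-1)
p=[]
for t in np.linspace(-np.pi,0,120):
    if np.sin(t)>-.35:continue
    rr=np.arange(36,47,.25);x=(D[0]+rr*np.cos(t)).astype(np.float32);y=(D[1]+rr*np.sin(t)).astype(np.float32)
    v=cv2.remap(g,x[None],y[None],1)[0];i=v.argmin();p.append((x[i],y[i]))
p=np.array(p);zz=s["ee_pos"][2]-.0183;print(fx(c,p,zz,.025,s),fitz(c,p,zz)[1])
for q in p: cv2.circle(im,(int(round(q[0])),int(round(q[1]))),0,(0,0,255),-1)
cv2.imwrite("pics/dbg2.png",cv2.resize(im[150:280,240:400],None,fx=5,fy=4.6,interpolation=cv2.INTER_NEAREST))
E
```

```text
[318.76543051 219.85806384] [319.68051167 233.74619075]
(array([ 4.593, -0.045,  0.092]), np.float64(0.00014)) 0.0394238260539903
(array([ 1.83 , -0.069,  0.023]), np.float64(0.0003)) 0.022901209828464848
```

View pics/dbg2.png

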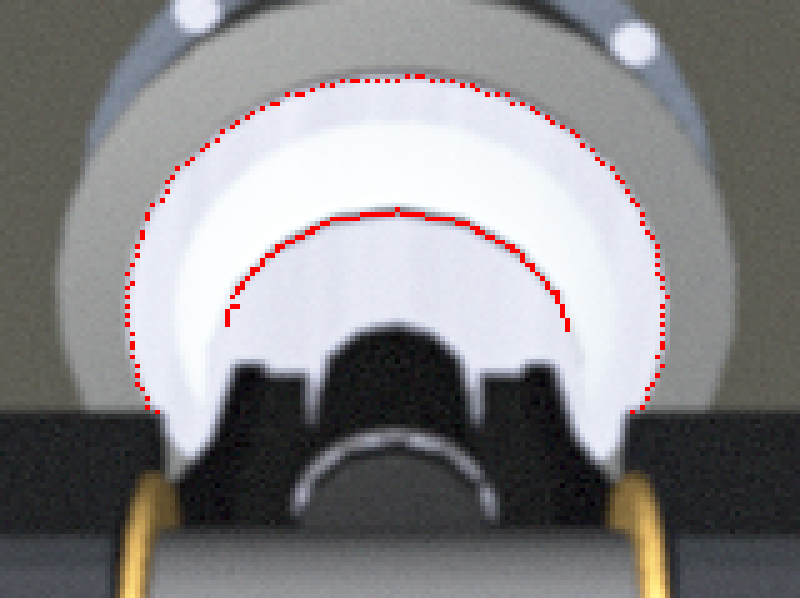

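```bash
python3 -m jog '[{"slide":[0.1,0.02,0.03],"roll":0},{"slide":[0.15,0.02,0.03],"roll":0},{"slide":[0.15,0.02,0.03],"roll":0}]' 1 12; python3 -m jog '[{"slide":[0.1,0,0],"roll":0},{"slide":[0.1,0,0],"roll":0},{"slide":[0.1,0,0],"roll":0}]' 1 12
```

```text
time: 22.12
ee_pos: [0.5392, 0.2274, 0.1183]
eef_rot: [-0.119, 0.702, 0.113, 0.693]
ft_force: [-0.3, -0.6, -1.8]
width: 0.0196
time: 22.37
ee_pos: [0.5394, 0.2275, 0.1177]
eef_rot: [-0.119, 0.702, 0.113, 0.693]
ft_force: [-0.8, 0.4, 2.8]
width: 0.0197
```

```bash
python3 -m jog '[{"slide":[0,0,0],"roll":0},{"slide":[0,0,0],"roll":0}]' 1 3; python3 -m jog '[{"slide":[0,0,0],"roll":0},{"slide":[0,0,0],"roll":0},{"slide":[0,0,0],"roll":0},{"slide":[0,0,0],"roll":0},{"slide":[0,0,0],"roll":0}]' 0.6; python3 - <<'E'
from h import *
for n in("scene","side","wrist"):
    im=r.camera(n);cv2.imwrite(f"pics/{n}23.png",im[:,:,::-1])
for n,(y0,x0) in dict(scene=(145,325),side=(140,275)).items():
    im=cv2.imread(f"pics/{n}23.png")[y0:y0+65,x0:x0+70];cv2.imwrite(f"pics/{n}23c.png",cv2.resize(im,None,fx=7,fy=7,interpolation=cv2.INTER_CUBIC))
E
```

```text
time: 22.53
ee_pos: [0.5395, 0.2275, 0.1178]
eef_rot: [-0.119, 0.701, 0.113, 0.694]
ft_force: [0.3, 0.9, 0.3]
width: 0.0198
time: 22.95
ee_pos: [0.5394, 0.2275, 0.1177]
eef_rot: [-0.119, 0.702, 0.113, 0.693]
ft_force: [0.2, -0.4, -0.3]
width: 0.034
```

View pics/scene23c.png

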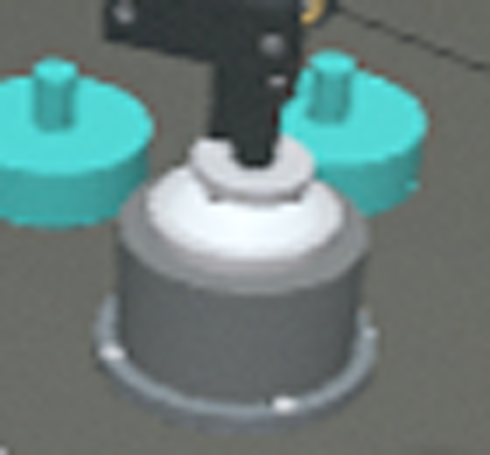

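View pics/side23c.png

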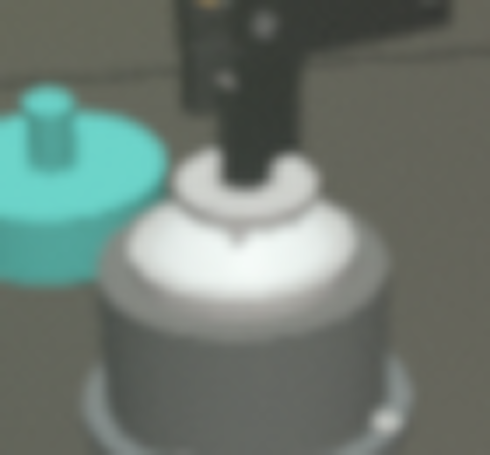

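View pics/wrist23.png

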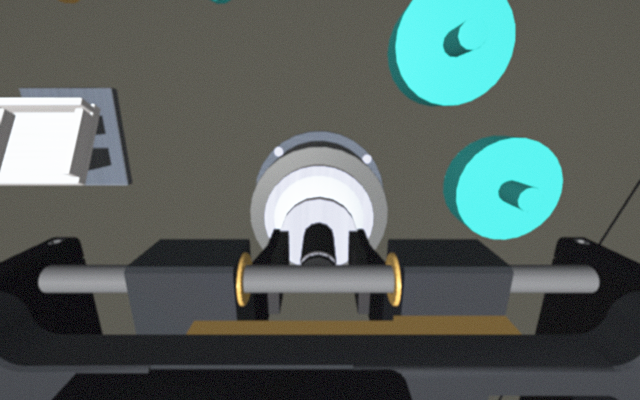

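```bash
python3 -m jog '[{"slide":[0,0,0],"roll":0},{"slide":[0,0,0],"roll":0},{"slide":[0,0,0],"roll":0}]' 0.4; python3 -m jog '[{"slide":[-1,0,0],"roll":0},{"slide":[-3,0,0],"roll":0},{"slide":[-5,0,0],"roll":0},{"slide":[-7,0,2],"roll":0},{"slide":[-7,0,5],"roll":0}]' 0.4;python3 -m jog '[{"slide":[0,0,2],"roll":0},{"slide":[0,0,2],"roll":0},{"slide":[0,0,2],"roll":0},{"slide":[0,0,2],"roll":0}]' 0.4; python3 - <<'E'
from h import *
s=r.read_state();print(s["ee_pos"].tolist(),s["eef_rot"].tolist(),s["joint_vel"].round(3))
for n in("wrist","scene","side"):
    im=r.camera(n);cv2.imwrite(f"pics/{n}24.png",im[:,:,::-1])
im=cv2.imread("pics/wrist24.png")[60:260,220:420];cv2.imwrite("pics/w24c.png",cv2.resize(im,None,fx=3,fy=3,interpolation=cv2.INTER_CUBIC))
for n,(y0,x0) in dict(scene=(130,325),side=(125,275)).items():
    im=cv2.imread(f"pics/{n}24.png")[y0:y0+75,x0:x0+70];cv2.imwrite(f"pics/{n}24c.png",cv2.resize(im,None,fx=7,fy=7,interpolation=cv2.INTER_CUBIC))
E
```

```text
time: 23.35
ee_pos: [0.5395, 0.2275, 0.1177]
eef_rot: [-0.119, 0.701, 0.113, 0.693]
ft_force: [-0.2, -0.3, 1.1]
width: 0.0471
time: 23.77
ee_pos: [0.5888, 0.2452, 0.1935]
eef_rot: [-0.118, 0.699, 0.115, 0.696]
ft_force: [1.4, 1.4, 1.2]
width: 0.0519
time: 24.1
ee_pos: [0.6072, 0.2514, 0.1934]
eef_rot: [-0.118, 0.699, 0.114, 0.696]
ft_force: [-0.5, 0.3, 0.5]
width: 0.0524
[0.6071844316409987, 0.25140388155169746, 0.19338886546074535] [-0.1179707444107903, 0.6994592704932819, 0.11439685970077443, 0.6955235372543269] [-0.002 -0.012 -0.     0.015  0.    -0.003 -0.   ]
```

View pics/w24c.png

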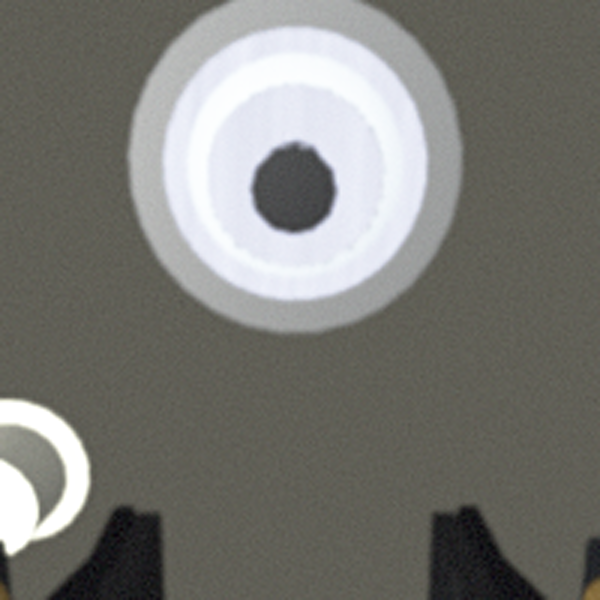

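View pics/scene24c.png

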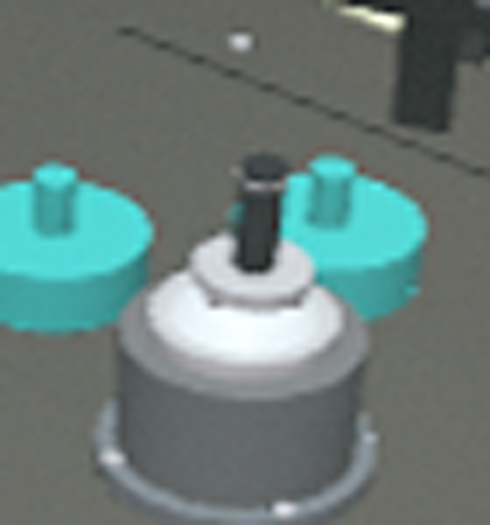

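View pics/side24c.png

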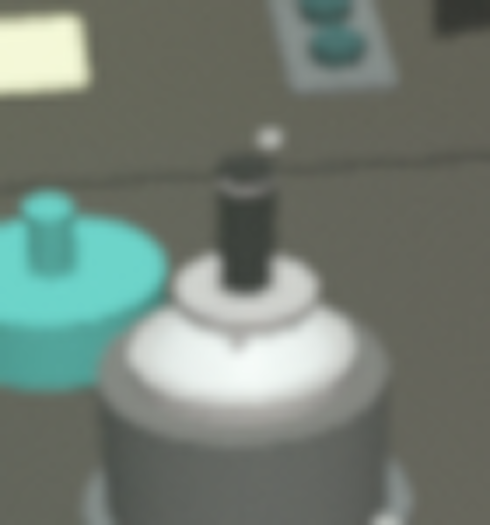

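```bash
python3 - <<'E'
from m2 import *
s=r.read_state();im=cv2.imread("pics/wrist24.png");g=cv2.GaussianBlur(im,(3,3),.8).astype(np.float32).mean(2);c=cam("wrist",s)
o=lambda X,Y:(220+X/3,60+Y/3)
out={}
for n,c0,a,b,z,R,sg in[("neck",o(295,162),40,50,.074,.0395,-1),("disc",o(297,172),24,34,.0987,.025,1),("top",o(294,188),9,18,.1457,.01,1)]:
    p=rad_edges(g,c0,a,b,sign=sg,arc=(lambda t:np.sin(t)>-.2) if n=="top" else None)
    f=fitz(c,p,z);q=fx(c,p,z,R,s);print(n,f[0],f[1].round(5),f[2],q);out[n]=f[0]
    for x in p: cv2.circle(im,(int(round(x[0])),int(round(x[1]))),0,(0,0,255),-1)
print("disc-neck mm",(out["disc"]-out["neck"])*1e3,"top-disc mm",(out["top"]-out["disc"])*1e3,"tilt deg",np.degrees(np.linalg.norm(out["top"]-out["disc"])/.047))
cv2.imwrite("pics/dbg3.png",cv2.resize(im[60:180,250:390],None,fx=5,fy=5,interpolation=cv2.INTER_NEAREST))
E
```

```text
neck [0.53926786 0.22663547] 0.03947 170 (array([11.996, -0.106, -7.144]), np.float64(0.00016))
disc [0.54119626 0.22759491] 0.02439 159 (array([ 9.525, -0.092, -6.926]), np.float64(0.00058))
top [0.54305312 0.22790536] 0.00932 101 (array([ 4.816, -0.107, -5.537]), np.float64(0.00396))
disc-neck mm [1.92839986 0.95943359] top-disc mm [1.8568625 0.3104524] tilt deg 2.295044855353783
```

View pics/dbg3.png

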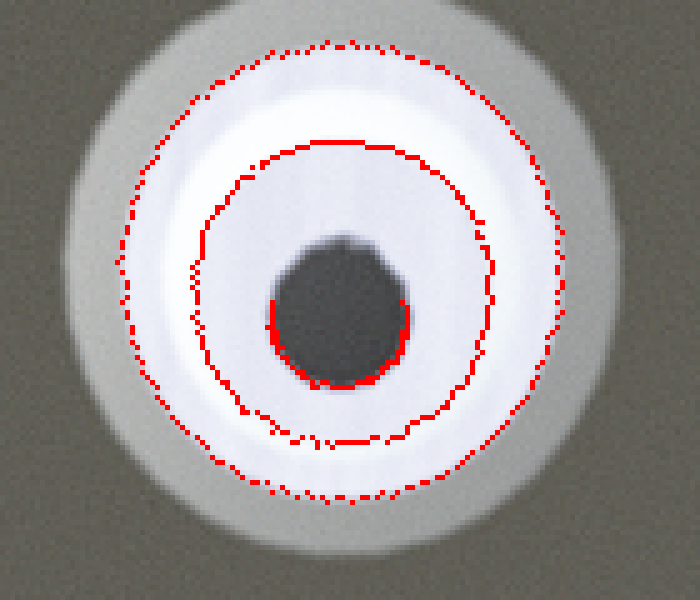

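```bash
python3 - <<'E'
from h import *
print(totool([.5425,.2280,.118]))
E
```

```text
[ 7.59394596 -0.0980501  -6.82027553]
```

```bash
python3 -m jog '[{"slide":[0,-0.1,-3],"roll":0},{"slide":[0,-0.1,-6],"roll":0},{"slide":[0,-0.1,-6.8],"roll":0},{"slide":[0,-0.1,-6.8],"roll":0},{"slide":[0,-0.1,-6.8],"roll":0}]' 0.4; python3 - <<'E'
from h import *
print(totool([.5425,.2280,.118]))
E
```

```text
time: 24.67
ee_pos: [0.5431, 0.2286, 0.1946]
eef_rot: [-0.118, 0.699, 0.115, 0.696]
ft_force: [0.2, 0.5, 0.1]
width: 0.0521
[ 7.66473835 -0.01542493 -0.04196669]
```

```bash
python3 -m jog '[{"slide":[3,0,0],"roll":0},{"slide":[5.5,0,0],"roll":0},{"slide":[7,0,0],"roll":0},{"slide":[7.4,0,0],"roll":0},{"slide":[7.4,0,0],"roll":0}]' 0.4; python3 -m jog '[{"slide":[0,0,0],"roll":0},{"slide":[0,0,0],"roll":0}]' 0.4; python3 - <<'E'
from h import *
s=r.read_state();print(totool([.5425,.2280,.118]),Ro.from_quat(s["eef_rot"]).as_matrix()[:,0])
E
```

```text
time: 25.08
ee_pos: [0.5429, 0.2282, 0.1195]
eef_rot: [-0.118, 0.7, 0.115, 0.695]
ft_force: [-0.1, 0.7, 0.9]
width: 0.0522
time: 25.25
ee_pos: [0.5439, 0.2286, 0.1207]
eef_rot: [-0.118, 0.699, 0.115, 0.696]
ft_force: [-0.7, -0.2, 0.2]
width: 0.0519
[ 0.26909452 -0.01075496 -0.14745061] [-0.00340544 -0.00517687 -0.9999808 ]
```

```bash
python3 -m jog '[{"slide":[0,0,0],"roll":0},{"slide":[0,0,0],"roll":0},{"slide":[0,0,0],"roll":0},{"slide":[0,0,0],"roll":0},{"slide":[0,0,0],"roll":0}]' 1 10; python3 -m jog '[{"slide":[0,0,0],"roll":0},{"slide":[0,0,0],"roll":0},{"slide":[0,0,0],"roll":0}]' 1 10; python3 - <<'E'
from h import *
s=r.read_state();print(s["ee_pos"].tolist())
E
```

```text
time: 25.67
ee_pos: [0.5439, 0.2286, 0.1209]
eef_rot: [-0.118, 0.699, 0.115, 0.696]
ft_force: [-0.4, -0.2, -0.0]
width: 0.0269
time: 25.92
ee_pos: [0.5439, 0.2286, 0.1209]
eef_rot: [-0.118, 0.699, 0.115, 0.696]
ft_force: [-0.1, -0.7, 0.9]
width: 0.0198
[0.5439201714180246, 0.22862422291808981, 0.1209222899438362]
```

```bash
python3 -m jog '[{"slide":[-0.25,0,-0.08],"roll":0},{"slide":[-0.35,0,-0.16],"roll":0},{"slide":[-0.35,0,-0.16],"roll":0}]' 1 10; python3 -m jog '[{"slide":[0,0,0],"roll":0},{"slide":[0,0,0],"roll":0}]' 1 10; python3 - <<'E'
from h import *
s=r.read_state();print(s["ee_pos"].tolist())
E
```

```text
time: 26.17
ee_pos: [0.5423, 0.2281, 0.1246]
eef_rot: [-0.118, 0.699, 0.115, 0.696]
ft_force: [0.2, 0.3, -2.3]
width: 0.0199
time: 26.33
ee_pos: [0.5422, 0.228, 0.1245]
eef_rot: [-0.118, 0.699, 0.115, 0.696]
ft_force: [-0.5, -0.5, -1.9]
width: 0.0198
[0.5421607087861304, 0.2280040249318584, 0.12447702144674305]
```

```bash
python3 -m jog '[{"slide":[0.15,0,0],"roll":0},{"slide":[0.25,0,0],"roll":0},{"slide":[0.25,0,0],"roll":0}]' 1 5; python3 -m jog '[{"slide":[0.08,0,0],"roll":0},{"slide":[0.08,0,0],"roll":0},{"slide":[0.08,0,0],"roll":0}]' 1 4
```

```text
time: 26.58
ee_pos: [0.5421, 0.228, 0.1217]
eef_rot: [-0.118, 0.699, 0.115, 0.696]
ft_force: [-0.0, -0.6, -1.1]
width: 0.02
time: 26.83
ee_pos: [0.5423, 0.228, 0.121]
eef_rot: [-0.118, 0.699, 0.115, 0.696]
ft_force: [0.9, 0.1, -1.0]
width: 0.0196
```

```bash
python3 -m jog '[{"slide":[0.06,0,0],"roll":0},{"slide":[0.06,0,0],"roll":0},{"slide":[0.06,0,0],"roll":0}]' 1 3;  python3 -m jog '[{"slide":[0,0,0],"roll":0},{"slide":[0,0,0],"roll":0},{"slide":[0,0,0],"roll":0},{"slide":[0,0,0],"roll":0},{"slide":[0,0,0],"roll":0}]' 0.4; python3 -m jog '[{"slide":[0,0,0],"roll":0},{"slide":[0,0,0],"roll":0}]' 0.4; python3 -m jog '[{"slide":[-1,0,0],"roll":0},{"slide":[-3,0,0],"roll":0},{"slide":[-5,0,0],"roll":0},{"slide":[-7,0,2],"roll":0},{"slide":[-7,0,5],"roll":0}]' 0.4;python3 -m jog '[{"slide":[0,0,2],"roll":0},{"slide":[0,0,2],"roll":0},{"slide":[0,0,2],"roll":0},{"slide":[0,0,2],"roll":0}]' 0.4; python3 - <<'E'
from h import *
s=r.read_state();im=r.camera("wrist");cv2.imwrite("pics/wrist25.png",im[:,:,::-1])
c=cam("wrist",s)
for X in([.5393,.2266,.074],[.5393,.2266,.0987],[.5393,.2266,.1457]):print(proj(c,X))
im=cv2.imread("pics/wrist25.png")[60:180,250:390];cv2.imwrite("pics/w25c.png",cv2.resize(im,None,fx=5,fy=5,interpolation=cv2.INTER_CUBIC))
E
```

```text
time: 27.08
ee_pos: [0.5425, 0.2281, 0.1208]
eef_rot: [-0.118, 0.699, 0.115, 0.696]
ft_force: [-0.7, -1.8, 3.4]
width: 0.0201
time: 27.5
ee_pos: [0.5423, 0.2281, 0.1207]
eef_rot: [-0.118, 0.699, 0.115, 0.696]
ft_force: [0.3, 0.5, 0.2]
width: 0.0451
time: 27.67
ee_pos: [0.5423, 0.2281, 0.1206]
eef_rot: [-0.118, 0.699, 0.115, 0.696]
ft_force: [-0.4, 0.7, -0.3]
width: 0.0508
time: 28.08
ee_pos: [0.5912, 0.2454, 0.1967]
eef_rot: [-0.117, 0.697, 0.116, 0.698]
ft_force: [2.1, 1.2, 0.9]
width: 0.0524
time: 28.42
ee_pos: [0.6095, 0.2516, 0.1968]
eef_rot: [-0.117, 0.697, 0.116, 0.698]
ft_force: [0.1, 0.1, -0.8]
width: 0.0521
[318.41518721 112.02991306]
[318.37882108 112.2052541 ]
[318.28629613 112.65136763]
```

View pics/w25c.png

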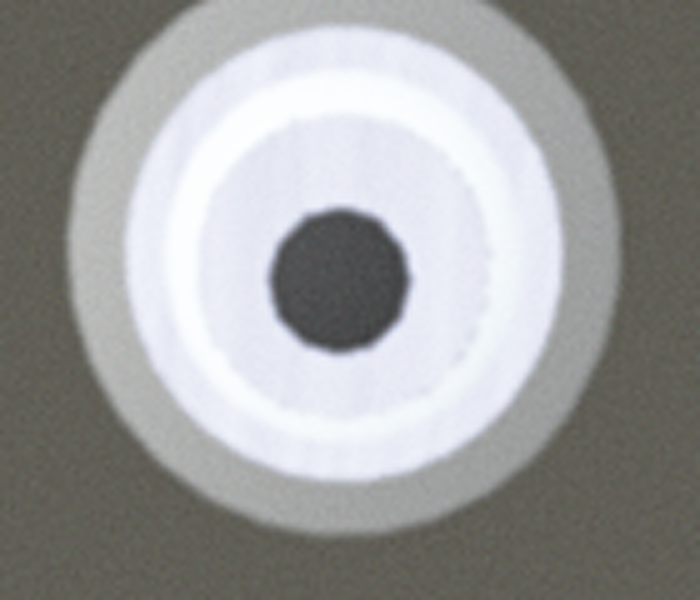

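```bash
cat > m3.py <<'E'
from m2 import *
def go(f):
    s=r.read_state();im=cv2.imread(f);g=cv2.GaussianBlur(im,(3,3),.8).astype(np.float32).mean(2);c=cam("wrist",s)
    out={};L=np.array([.5393,.2266])
    for n,a,b,z,sg in[("neck",40,50,.074,-1),("disc",24,34,.0987,1),("top",9,19,.1457,1)]:
        for it in range(2):
            p=rad_edges(g,proj(c,[*L,z]) ,a,b,sign=sg);q=fitz(c,p,z);L=q[0]
        print(n,q[0],round(q[1],5),q[2]);out[n]=q[0]
    u=Ro.from_quat(s["eef_rot"]).as_matrix()[:2,1:]
    a=(out["disc"]-out["neck"])*1e3;b=(out["top"]-out["neck"])*1e3
    print("disc-neck (tool y,z) mm",u.T@a,"top-neck",u.T@b,"tilt fit deg",np.degrees(np.linalg.norm(a)/55.7),np.degrees(np.linalg.norm(b)/102.7))
E
python3 -c "
from m3 import *
go('pics/wrist25.png')"
```

```text
neck [0.5392303  0.22648497] 0.03948 171
disc [0.54032161 0.22694211] 0.02445 150
top [0.54132114 0.22673021] 0.00929 179
disc-neck (tool y,z) mm [0.07795596 1.18061742] top-neck [-0.44706523  2.05715512] tilt fit deg 1.2170873696194533 1.1744671268095201
```

```bash
python3 -m jog '[{"slide":[-3,0,3],"roll":0},{"slide":[-6,0,5],"roll":0},{"slide":[-8,0,6],"roll":0},{"slide":[-8,0,6],"roll":0},{"slide":[-8,0,6],"roll":0}]' 0.4; python3 - <<'E'
from h import *
for n in("scene","side"):
    im=r.camera(n);a=im[100:310,170:420] if n=="scene" else im[110:395,220:430]
    cv2.imwrite(f"pics/{n}26.png",cv2.resize(a[:,:,::-1],None,fx=2.1 if n=="side" else 2.8,fy=2.1 if n=="side" else 2.8,interpolation=cv2.INTER_CUBIC))
E
```

```text
time: 28.88
ee_pos: [0.6661, 0.2712, 0.278]
eef_rot: [-0.117, 0.696, 0.116, 0.699]
ft_force: [0.2, 0.4, -1.8]
width: 0.0518
```

View pics/scene26.png

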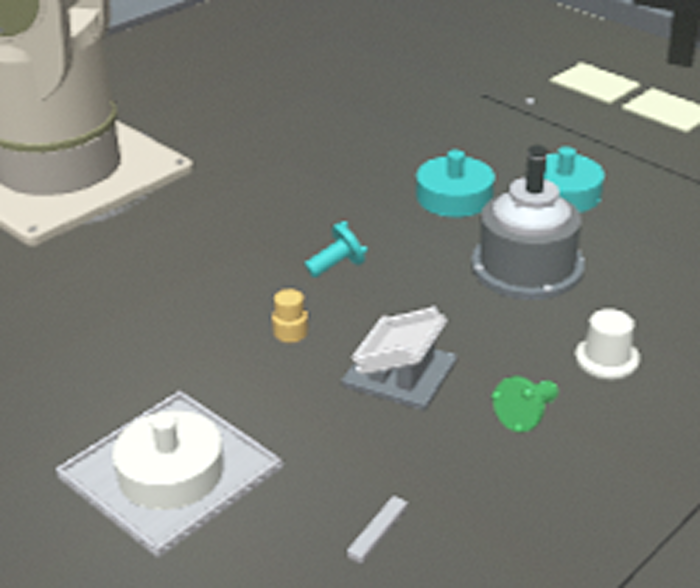

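View pics/side26.png

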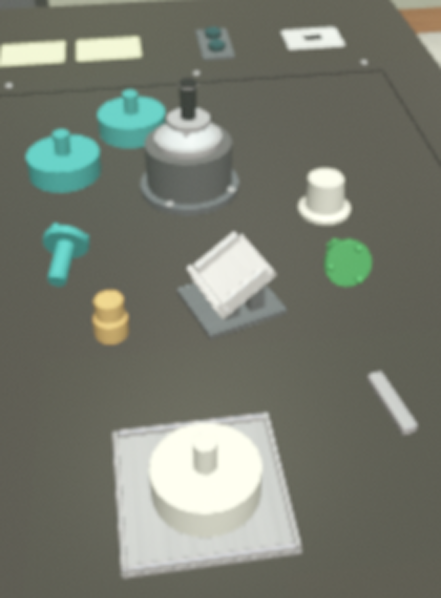

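The scene crop shows the gauge upright on the crown (537,180) and the cap flat in the tray (168,455). The bystanders and decoys are where they started, and the arm is clear of everything, so I'm handing in.

```bash
python3 -c "
from bench import r
print(r.close_job())"
```

```text
the job is handed in; nothing more can be done
None
```

The job is handed in at about 29 s of the 58 s allowed, with the cap in the tray and the gauge standing by itself on the lens crown. No verdict is reported.

- **Cap:** I gripped it by the knob, lifted it straight up and set it mouth down in the middle of the tray. The contact force was about 9 N. The last pictures show it lying flat inside the tray walls.
- **Gauge:** I took it from the rest and let it swing in a light grip. I dragged its feet on bare deck until it stood upright, gripped it again and set it on the crown. The contact force was under about 6 N. After the first placing it leaned about 2.2°, so I gripped it again, moved it about 1.9 mm and set it down once more.
- **Last checks:** The wrist camera shows a remaining lean of about 1.2°, with the feet about 0.9 mm off the crown, and I left that as it is. The gripper is open and clear of everything, and the cup, bar, barrel and coloured decoys look unmoved.
- **Disagreement:** During the first placing, the scene and side cameras disagreed with the wrist camera by 1–2.5 mm on how well the gauge was centred. I relied on the closer, overhead wrist view for the correction and the final check.

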